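Load the vial carriers through the flap gate

ROBOT

A 7-joint arm with a two-finger parallel gripper is mounted at the origin on a cart in front of the work surface, level with it; the furniture and walls round the work are solid. World frame = base frame: x ahead of the robot, y to its left, z up, the work surface at z = 0. Lengths are in m, angles in degrees, forces in N, time in s.
With the tool pointing down it reaches from about 0.4 to 0.85 m from the base axis. Payload 6.9 kg.
Tool frame: the origin (TCP) lies at the very end of the fingers, on their centre line; the grasp point (between the pads) lies 19 mm behind it; z points along the fingers, y is the direction in which the jaws open and shut (so a half turn about z gives the same grasp; the last joint's range is limited). The gripper opens to 85 mm and grips with 20 to 120 N. Pads are 22 mm wide; open, the fingers measure 114 mm over their backs; the gripper's body (76 mm by 85 mm) begins 54 mm behind the grasp point. The pads swing forward as they close: fully open they stand 13 mm farther back than shut.
Start: joints at [-65.117, 29.078, -13.613, 85.955, 7.202, 65.827, -8.869], TCP at [0.202, 0.592, 0.231] pointing down, gripper open.
Joint ranges: [-176.47, 176.47], [-13.61, 117.27], [-81.72, 77.17], [0.22, 143.17], [-87.28, 267.28], [10, 112.55], [-165.47, 165.47]. Speed limits (degrees/s): [136.94, 136.94, 180, 180, 180, 180, 180].

INTERFACE

Orientations are given as [roll, pitch, yaw] about the fixed x, y, z axes, in that order (R = Rz(yaw) Ry(pitch) Rx(roll)).
In Python, from cell import env gives the robot as it stands.
- The arm moves only by the tool move_arm, never from a script. Its argument "commands" is a list of rows, each an object with "hand": the gripper command: -1 is fully open, 1 is shut, values between are in proportion; "offset": the shift along the tool's x, y, z in m, a list of three; "twist": the turn about the tool's z in rad. A call has 1 to 5 rows; each row is the pose to reach, as a shift and turn from the pose commanded when the call began, along the tool's axes at that moment; what a row does not reach only later rows make up. A row lasts 1/10 s, in which the tool goes at most 50 mm and 8.59 degrees, less where a joint would pass 70% of its speed; a pose out of reach is approached as far as the arm can. A call with a gripper value outside its range is refused whole. The fingers move at their own pace and stop on an object; the grip force is fixed at half the most. Time passes only in rows, so rows that repeat a pose let the fingers close. It gives the time, the measured TCP pose, the force and the opening at its end, in the units of the state.
- env.sense(): the state, without advancing time (a new reading comes with each control period).
- env.get_image(name): name is "side" or "top"; returns (picture, depth): 480x640x3 uint8, red, green, blue; 480x640 float32, m along the optical axis (not along the pixel's ray), 0 where there is no reading.
- env.camera_params(name): a dict with "fovy" (degrees; the focal length in pixels is half the picture's height over the tangent of half this angle, whatever the lens; pixels are square), "cx", "cy" (the principal point, pixels), "D" ([k1, k2, p1, p2, k3] as OpenCV has them; the pictures are not rectified), "rvec" (rotation vector, rad) and "tvec" (3), from world to camera coordinates, as OpenCV has them. Camera axes: x right, y down, z forward; pixel columns grow to the right and rows downward; lengths in m; the calibration is good to about 2 mm. A picture is of the moment at which its call begins. camera_params takes no time and is no camera call.
- env.finish_job(): hands the job in, once; it reports no verdict.
The state is a dict: "time": time; "joint_positions": joint angles; "joint_velocities": joint speeds; "effort": joint torques, N m; "position": TCP position; "tcp_rot": TCP orientation; "wrist_force": force on the tool from outside, world axes, zero at the start; "wrist_torque": the same for the moment, N m; "grip_width": opening from 0.0 (shut) to 1.0 (fully open).
Only numpy, scipy, OpenCV 4.12 (cv2) and the standard library are available. Lean on these libraries where they do the work, as an engineer would, in place of code of your own. Each camera call takes 0.05 s, during which the arm holds its last target.

TASK

Take every vial carrier that hangs on the rack up and off its hook, set it in the open mouth of the feed lane with its handle in line with the lane, and push it through the swinging flaps until it is wholly inside the covered part and both flaps have fallen shut behind it. When all the carriers are in, stand the loose block upright in the mouth of the lane, square between its low side walls, to close it. Do not disturb the jar, the beaker or the dropper bottle standing round about.

Things in the scene. Friction and masses are not known exactly. Their poses are not given: they have to be found in the camera images.
- lane: Feed lane, fixed. Origin: on the worktop, on the centre line, under the flaps' hinge line; y points from the mouth into the covered part, x across, z up. Slippery floor 4 mm above the worktop; inner width 72 mm. Covered part y = 0 to 297 mm; clear roof 64 to 68 mm above the worktop, with a 25 mm slot along its middle, open at y = 0, in which carrier handles run. Outer width 82 mm, foot 106 mm.
- lane_mouth (a point): Middle of the floor of the lane's mouth (4 mm above the worktop, 60 mm before the flaps; lane axes). The mouth is open above, from 110 to 0 mm before the flaps, with low side walls up to 30 mm above the worktop: 72 mm apart at the flaps, 92 mm at the open end; a sill 9 mm above the floor crosses the open end (106 to 112 mm before the flaps), so things are set in from above.
- lane_inside (a point): Point on the lane's floor 90 mm past the flaps: the last carrier's centre must come at least this far for the flaps to fall shut behind it. Three carriers fit in a row, their handles in line with the lane; one pushed in shoves those before it along.
- flap_l (a joint): Left half (lane x from -34 to -13 mm) of the flap gate: a light panel hung from an axle across the lane at y = 0, 60 mm above the worktop, 52 mm long; 0 = hanging shut, grows to 1.5 rad as it swings inward (+y) and up; it cannot swing outward; falls shut by its weight (about 0.03 kg) in under a second.
- flap_r (a joint): Right half (lane x from 13 to 34 mm) of the flap gate, the same as the other. Between the halves is a 26 mm gap for the carrier's handle.
- rack: Hanging rack, fixed: steel rail along y (top 108 mm high) on posts at y = +-165 mm (110 mm high). Origin: on the worktop under the rail's middle, z up. Three hooks at y = -110, 0, 110 mm point to -x: 8 mm round bars, top 110 mm above the worktop, reaching to x = -54 mm, the end turned up 10 mm above that.
- rack_hook (a point): Top of the middle hook's bar where a carrier hangs, 30 mm before the rail (rack axes). A carrier hangs by its window, x along the rack's x, its underside 20 mm above the worktop. To take it off: lift it 13 to 30 mm (best 22), then draw it along the rack's -x until its body (middle 94 mm before the rail) is clear of the hook before raising it more.
- carrier_1_mid (a point): Vial carrier (up to three alike; may be absent): white, body 64 (x) x 70 (y) x 50 mm high, 0.22 kg. Grey loop handle upright in its plane x = 0: solid bar 12 (x) x 46 (y) mm, 90 to 140 mm above the underside (grip it from above across the 12 mm); below it a window 34 mm wide, 50 to 90 mm up, for the hook. Same after half a turn. Point: centre, 70 mm above the underside; z up.
- carrier_2_mid (a point): Vial carrier (up to three alike; may be absent): white, body 64 (x) x 70 (y) x 50 mm high, 0.22 kg. Grey loop handle upright in its plane x = 0: solid bar 12 (x) x 46 (y) mm, 90 to 140 mm above the underside (grip it from above across the 12 mm); below it a window 34 mm wide, 50 to 90 mm up, for the hook. Same after half a turn. Point: centre, 70 mm above the underside; z up.
- carrier_3_mid (a point): Vial carrier (up to three alike; may be absent): white, body 64 (x) x 70 (y) x 50 mm high, 0.22 kg. Grey loop handle upright in its plane x = 0: solid bar 12 (x) x 46 (y) mm, 90 to 140 mm above the underside (grip it from above across the 12 mm); below it a window 34 mm wide, 50 to 90 mm up, for the hook. Same after half a turn. Point: centre, 70 mm above the underside; z up.
- block_mid (a point): Mouth block, loose: white block 64 mm (its x) x 60 mm (its y) x 66 mm high with a grey grip rib on top, 14 mm thick (x), 50 mm long (y), from 64 to 100 mm above the underside; about 0.25 kg. Grip the rib from above across its 14 mm. It fits the mouth of the lane with its y along the lane, either way round; it is too tall to go under the roof. This point: centre, 50 mm above the underside.
- jar_mid (a point): Bystander: small jar with lid, 38 mm across, 72 mm high; point 30 mm above its underside.
- measuring_beaker_mid (a point): Bystander: small clear beaker, 40 mm across, 46 mm high; point 30 mm above its underside.
- dropper_mid (a point): Bystander: dropper bottle with pointed cap, 40 mm across, 107 mm high; point 30 mm above its underside.

How it is judged (in metres and radians):
On the way:
1. every carrier stands inside the covered lane and both flaps hang shut (x of carrier_1_mid in the frame of lane between -0.02 and 0.02 m and y of carrier_1_mid in the frame of lane between 0.06 and 0.29 m and z of carrier_1_mid in the frame of lane between 0.055 and 0.085 m and angle between each of carrier_1_mid, carrier_2_mid, carrier_3_mid's own z axis and vertical below 0.15 rad and x of carrier_2_mid in the frame of lane between -0.02 and 0.02 m and y of carrier_2_mid in the frame of lane between 0.06 and 0.29 m and z of carrier_2_mid in the frame of lane between 0.055 and 0.085 m and x of carrier_3_mid in the frame of lane between -0.02 and 0.02 m and y of carrier_3_mid in the frame of lane between 0.06 and 0.29 m and z of carrier_3_mid in the frame of lane between 0.055 and 0.085 m and value of joint each of flap_l, flap_r below 0.12 rad), for 0.3 s.
At the end, for the whole second after the job is handed in: Every carrier present stands upright on the floor of the covered lane, past the flaps; both flaps hang shut (0.12 rad); the block stands upright on the floor of the mouth, between its walls, in line within 0.3 rad, its centre 20 to 90 mm before the flaps (all of step 1 and x of block_mid in the frame of lane between -0.02 and 0.02 m and y of block_mid in the frame of lane between -0.09 and -0.02 m and z of block_mid in the frame of lane between 0.04 and 0.066 m and angle between block_mid's own z axis and vertical below 0.12 rad and angle between the y axis of block_mid and the y axis of lane, either way round below 0.3 rad); the robot touches nothing.
It fails at once if the jar is pushed more than 30 mm or tipped over (distance of jar_mid from where it was at the start of the episode above 0.03 m or angle between jar_mid's own z axis and vertical above 0.6 rad).
It fails at once if the measuring beaker is pushed more than 30 mm or tipped over (distance of measuring_beaker_mid from where it was at the start of the episode above 0.03 m or angle between measuring_beaker_mid's own z axis and vertical above 0.6 rad).
It fails at once if the dropper is pushed more than 30 mm or tipped over (distance of dropper_mid from where it was at the start of the episode above 0.03 m or angle between dropper_mid's own z axis and vertical above 0.6 rad).
Of carrier_1, carrier_2, carrier_3 only 2 to 3 are there at a start; the rules pass over those that are not, and their reading is None.
At some moment in a run one of block may be knocked a few centimetres aside while the robot is not near it.
Once in a run the grip may slacken for a moment while it holds something.
It also fails if it takes over 210 s, if anything falls off the work surface, if the arm or the gripper's body presses on something with over 40 N, if the wrist force passes 120 N, or if a joint passes its speed limit or range.

## Working session

There is one attempt and no reset: what is moved stays moved. The work goes in short steps, Python scripts to look and compute and a tool call to move; the robot and the scene stay as the last step left them, time stands still between calls to the robot, and variables do not carry over. Pictures are saved under pics/ and viewed, and the job is handed in when it is done.

Besides the shell and the picture viewer there is one more tool, called after "Request:" as name(argument=value, ...), one argument or row to a line, values as JSON. move_arm: Moves the arm, as the interface text tells. Its arguments: {"type":"object","properties":{"commands":{"type":"array","items":{"type":"object","properties":{"hand":{"type":"number"},"offset":{"type":"array","items":{"type":"number"}},"twist":{"type":"number"}}}}},"required":["commands"]}

```bash
mkdir -p pics; ls
cat > h.py <<'E'
import numpy as np, cv2
from cell import env
def shot(n,fn):
    im,d=env.get_image(n)
    cv2.imwrite(fn,im[:,:,::-1]); np.save(f'last_{n}.npy',d); np.save(f'lastim_{n}.npy',im)
    return im,d
def cam(n):
    p=env.camera_params(n); f=240/np.tan(np.radians(p['fovy'])/2)
    K=np.array([[f,0,p['cx']],[0,f,p['cy']],[0,0,1]]); R=cv2.Rodrigues(np.array(p['rvec'],float))[0]
    return K,np.array(p['D'],float),R,np.array(p['tvec'],float).ravel()
def ray(n,uv):
    K,D,R,t=cam(n)
    q=cv2.undistortPoints(np.array(uv,float).reshape(-1,1,2),K,D).reshape(-1,2)
    d=np.c_[q,np.ones(len(q))]@R
    return -R.T@t,d
def onz(n,uv,z):
    c,d=ray(n,uv); s=(z-c[2])/d[:,2]
    return c+d*s[:,None]
def cloud(n,d):
    K,D,R,t=cam(n)
    v,u=np.mgrid[0:480,0:640]
    q=cv2.undistortPoints(np.stack([u.ravel(),v.ravel()],1).astype(float).reshape(-1,1,2),K,D).reshape(-1,2)
    P=np.c_[q,np.ones(len(q))]*d.ravel()[:,None]
    W=(P-t)@R
    W[d.ravel()==0]=np.nan
    return W.reshape(480,640,3)
def proj(n,P):
    K,D,R,t=cam(n)
    return cv2.projectPoints(np.array(P,float).reshape(-1,1,3),R,t,K,D)[0].reshape(-1,2)
E
python3 - <<'E'
from h import *
print(env.sense())
for n in('side','top'):
    shot(n,f'pics/{n}0.png'); K,D,R,t=cam(n); print(n,K[0,0],D,-R.T@t,R)
E
```

```text
pics
{'time': 0.0, 'joint_positions': array([-65.11617281,  29.12692672, -13.60673662,  86.00952258,
         7.20244761,  65.82721175,  -8.87043616]), 'joint_velocities': array([-0.04186435, -0.05902255,  0.0063651 , -0.05392948, -0.01269694,
       -0.06069074, -0.06318619]), 'effort': array([ 7.20685257e-04, -6.20610881e+01, -2.18671359e+00, -2.49654418e+01,
        1.27102289e-02,  1.18494956e-02,  7.24640785e-06]), 'position': array([0.20175302, 0.59099979, 0.23040826]), 'tcp_rot': array([-1.79895138e+02,  3.41378686e-03,  1.61158957e+02]), 'wrist_force': array([-0.44056224,  0.43968113,  0.85684325]), 'wrist_torque': array([ 0.0102598 ,  0.006751  , -0.01690026]), 'grip_width': 1.0005012424021504}
side 507.0428737493688 [-0.05070301  0.          0.          0.          0.        ] [0.12040004 1.06944257 0.57459252] [[-0.91532443 -0.40245859  0.0144313 ]
 [-0.17506882  0.36538169 -0.91424676]
 [ 0.36267353 -0.83935887 -0.40490074]]
top 622.0496113726248 [-0.16370277  0.          0.          0.          0.        ] [0.39667292 0.06684935 1.39010229] [[-0.02386698 -0.99971347  0.00182688]
 [-0.99325637  0.02350536 -0.11353096]
 [ 0.11345549 -0.0045242  -0.99353278]]
```

View pics/side0.png

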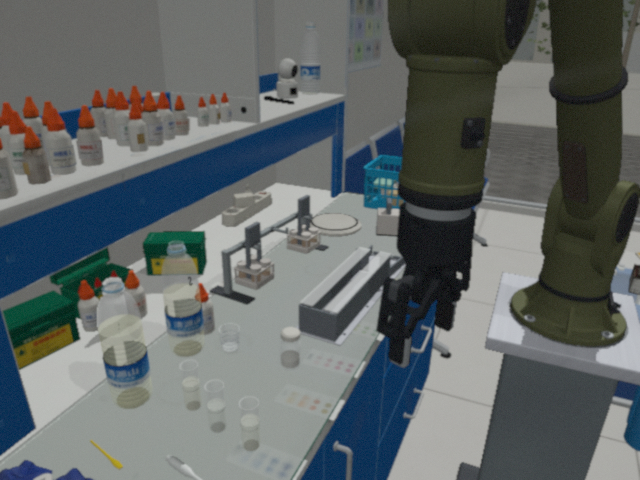

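View pics/top0.png

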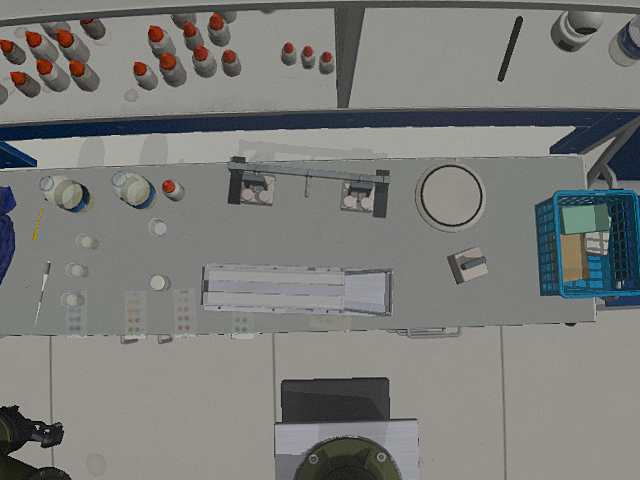

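The top view shows two carriers on the rack at about (257,188) and (358,195), with the middle hook at (307,188) empty. The lane runs from (203,288) to (393,292) with its mouth to the right, and the block is at (467,264). I'll take a closer look and measure.

Run:
```python
from h import *
im=np.load('lastim_top.npy');d=np.load('last_top.npy')
c=im[145:345,185:505,::-1]; cv2.imwrite('pics/topc.png',cv2.resize(c,(800,500),interpolation=cv2.INTER_CUBIC))
im2=np.load('lastim_side.npy'); c=im2[180:370,180:420,::-1]; cv2.imwrite('pics/sidec.png',cv2.resize(c,(758,600),interpolation=cv2.INTER_CUBIC))
W=cloud('top',d)
for nm,(u,v) in dict(table=(280,235),block=(467,264),roof=(270,280),laneL=(225,289),mouthfloor=(365,292),carR=(358,195),rail=(310,172),jar=(159,283),beak=(157,228),drop=(173,188)).items():
    print(nm,W[v,u],d[v,u])
Ws=cloud('side',np.load('last_side.npy'))
for nm,(u,v) in dict(table=(280,310),jar=(290,333),carR=(253,230)).items(): print(nm,Ws[v,u])
```

```text
table [0.56827274 0.13624317 0.00374708] 1.3965443
block [ 0.48577605 -0.25936355  0.10063279] 1.2927153
roof [0.46445988 0.15608555 0.0676404 ] 1.3211963
laneL [0.44959202 0.26066012 0.00914566] 1.3771528
mouthfloor [ 0.43586088 -0.05039037  0.00636675] 1.3797631
carR [ 0.63533404 -0.03352331  0.11134835] 1.2980155
rail [0.68813026 0.06563845 0.10511747] 1.3097475
jar [0.46253964 0.39350473 0.07449851] 1.3130906
beak [0.59025082 0.41462544 0.00931646] 1.392245
drop [0.66669775 0.36237517 0.0800521 ] 1.3308766
table [ 5.70502003e-01  2.39174358e-01 -3.92087262e-04]
jar [0.46104071 0.40640553 0.07361223]
carR [0.66093295 0.18826859 0.15119175]
```

View pics/topc.png

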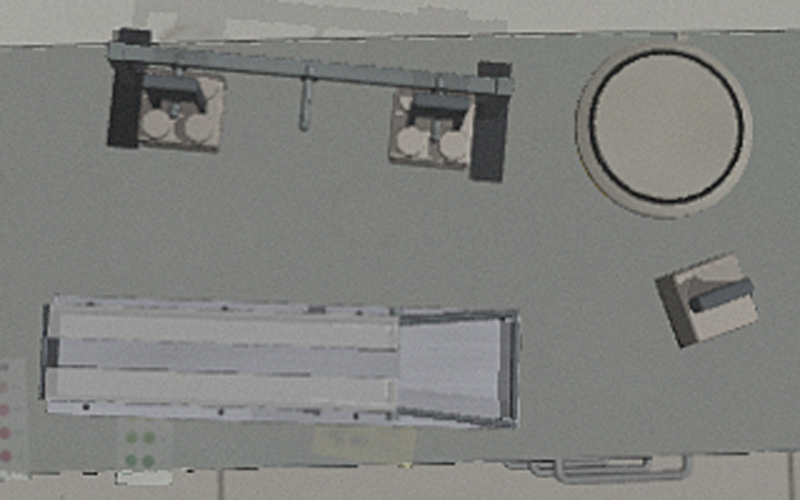

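View pics/sidec.png

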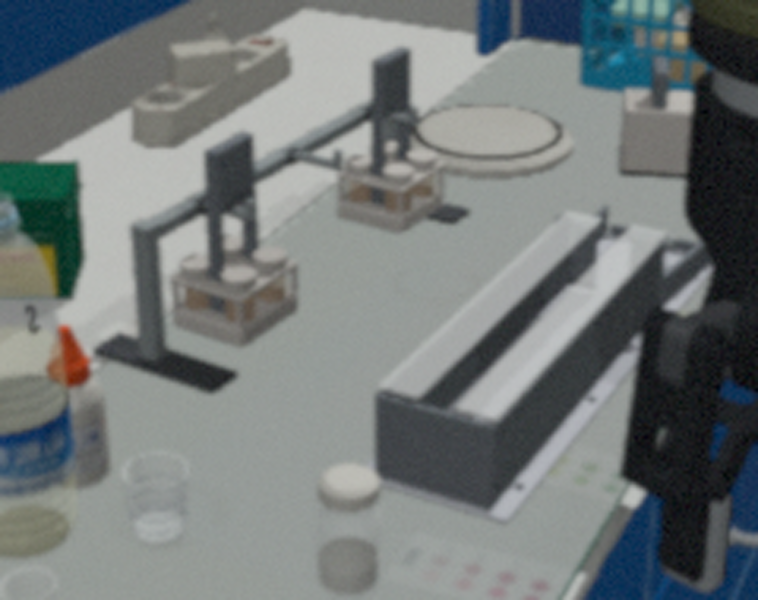

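Run:
```python
from h import *
im=np.load('lastim_top.npy').astype(int);W=cloud('top',np.load('last_top.npy'))
X,Y,Z=W[...,0],W[...,1],W[...,2]
def rect(m,nm,z):
    m=m.astype(np.uint8); n,l,s,c=cv2.connectedComponentsWithStats(m)
    for i in sorted(range(1,n),key=lambda i:-s[i,4])[:3]:
        if s[i,4]<25: continue
        v,u=np.nonzero(l==i); zz=Z[v,u]; P=onz('top',np.c_[u,v],z if z else np.median(zz))
        r=cv2.minAreaRect(P[:,:2].astype(np.float32)*1000)
        print(nm,s[i,4],'px c',c[i].round(1),'medz %.4f sd %.4f'%(np.median(zz),zz.std()),'rect',np.round(r[0],1),np.round(r[1],1),round(r[2],2),'mean',P.mean(0).round(4))
lane=(X<0.54)&(X>0.38)&(Y<0.33)&(Y>-0.15)
rect(lane&(Z>.058)&(Z<.076),'roof',None)
rect(lane&(Z>.02)&(Z<.04),'walls',None)
rk=(X>0.57)&(X<0.75)&(Y<.27)&(Y>-.12)
rect(rk&(Z>.095)&(Z<.122),'rail',None)
rect(rk&(Z>.145)&(Z<.175),'handles',None)
rect(rk&(Z>.06)&(Z<.085),'body',None)
bl=(X<.58)&(Y<-.17)&(Y>-.35)&(X>.38)
rect(bl&(Z>.09)&(Z<.115),'rib',None)
rect(bl&(Z>.055)&(Z<.075),'blocktop',None)
# table noise
m=(abs(X-.57)<.02)&(abs(Y-.05)<.1);print('table',np.nanmedian(Z[m]),np.nanstd(Z[m]))
Ws=cloud('side',np.load('last_side.npy'));X,Y,Z=Ws[...,0],Ws[...,1],Ws[...,2]
def st(m,nm):
    print(nm,m.sum(),'x',np.percentile(X[m],[2,50,98]).round(4),'y',np.percentile(Y[m],[2,50,98]).round(4),'z',np.percentile(Z[m],[2,50,98]).round(4))
for y0,y1 in((.1,.25),(-.12,.05)):
    st((X>.57)&(X<.75)&(Y>y0)&(Y<y1)&(Z>.13)&(Z<.18),'handle side')
st((X<.54)&(X>.38)&(Y<.33)&(Y>-.1)&(Z>.058)&(Z<.075),'roof side')
st((X<.54)&(X>.40)&(Y<-.2)&(Y>-.32)&(Z>.078)&(Z<.12),'rib side')
st((X<.54)&(X>.40)&(Y<-.2)&(Y>-.32)&(Z>.055)&(Z<.075),'top side')
m=(abs(X-.57)<.02)&(abs(Y-.2)<.1)&(Z<.02);print('table',np.nanmedian(Z[m]),np.nanstd(Z[m]))
```

```text
roof 3793 px c [271.9 287.8] medz 0.0696 sd 0.0027 rect [446.5 152. ] [303.6  91.4] 86.93 mean [0.4477 0.1525 0.0696]
walls 114 px c [367.4 272. ] medz 0.0310 sd 0.0032 rect [478.8 -56.5] [  5.7 106. ] 2.73 mean [ 0.4788 -0.0549  0.031 ]
walls 112 px c [367.6 311.4] medz 0.0313 sd 0.0030 rect [392.9 -51.6] [105.6   5. ] 80.89 mean [ 0.3927 -0.0527  0.0313]
rail 1315 px c [308.3 173.6] medz 0.1095 sd 0.0035 rect [664.5  71.4] [343.4  62. ] 83.12 mean [0.684  0.0693 0.1095]
rail 40 px c [358.6 196. ] medz 0.1129 sd 0.0045 rect [630.8 -35.5] [16.7 21.2] 88.76 mean [ 0.6329 -0.0346  0.1129]
handles 163 px c [360.8 186. ] medz 0.1607 sd 0.0044 rect [644.4 -36.3] [44.9 15.1] 84.61 mean [ 0.6444 -0.036   0.1607]
handles 155 px c [252.8 178.5] medz 0.1602 sd 0.0047 rect [665.1 181.2] [45.4 14.9] 81.66 mean [0.6651 0.1814 0.1602]
body 541 px c [258.4 191.1] medz 0.0674 sd 0.0051 rect [665.2 181.3] [67.7 63.8] 83.04 mean [0.6573 0.1782 0.0674]
body 541 px c [356.3 198. ] medz 0.0672 sd 0.0048 rect [644.  -35.8] [69.5 61.5] 82.76 mean [ 0.6371 -0.033   0.0672]
body 26 px c [248.7 173.3] medz 0.
[... 175 characters left out ...]
.4893 -0.2755  0.1013]
blocktop 657 px c [469.4 264. ] medz 0.0674 sd 0.0033 rect [ 488.9 -274.3] [64.6 62. ] 18.8 mean [ 0.488  -0.2732  0.0674]
table 0.001511398040639933 0.0029518743849362874
handle side 237 x [0.6588 0.6631 0.672 ] y [0.1635 0.189  0.2066] z [0.1306 0.1486 0.1626]
handle side 173 x [0.6379 0.6424 0.654 ] y [-0.0554 -0.0278 -0.0111] z [0.1311 0.1482 0.1626]
roof side 2270 x [0.4011 0.4355 0.492 ] y [0.0082 0.1894 0.3055] z [0.0591 0.0695 0.0717]
rib side 75 x [0.4754 0.4842 0.4994] y [-0.2927 -0.2568 -0.2489] z [0.0784 0.0959 0.1042]
top side 226 x [0.456  0.4832 0.5193] y [-0.3012 -0.2551 -0.238 ] z [0.0557 0.0673 0.073 ]
table 0.0016847736731567772 0.0011571075004720014
```

Run:
```python
from h import *
W=cloud('top',np.load('last_top.npy'));X,Y,Z=W[...,0],W[...,1],W[...,2]
for u in (250,300,350): print('shelf',u,[(v,W[v,u].round(3).tolist()) for v in (105,115,122,130,145)])
m=(X<.54)&(X>.38)&(Y<.33)&(Y>-.03)&(Z>.06)&(Z<.076)
pts=[]
for u in range(225,335,4):
    v=np.nonzero(m[270:310,u])[0]+270
    g=np.diff(v); i=g.argmax()
    if g[i]<5: continue
    a,b=onz('top',[[u,v[i]+.5],[u,v[i+1]-.5]],.068); o=onz('top',[[u,v[0]-.5],[u,v[-1]+.5]],.068)
    pts.append([*( (a+b)/2)[:2],np.linalg.norm(a-b)])
pts=np.array(pts); p=np.polyfit(pts[:,1],pts[:,0],1); print('slot line x=a*y+b',p,'w',np.median(pts[:,2]),'res',(pts[:,0]-np.polyval(p,pts[:,1])).std())
ys=[]
for v in (281,283,297,299):
    u=np.nonzero(m[v,:])[0]; e=onz('top',[[u.min()-.5,v],[u.max()+.5,v]],.068); ys.append(e[:,1])
print('roof ends y',np.round(ys,4))
# block, slot with side : roof ends
```

```text
shelf 250 [(105, [0.757, 0.168, 0.344]), (115, [0.742, 0.169, 0.333]), (122, [0.745, 0.174, 0.282]), (130, [0.745, 0.179, 0.231]), (145, [0.778, 0.202, 0.005])]
shelf 300 [(105, [0.754, 0.081, 0.346]), (115, [0.747, 0.081, 0.312]), (122, [0.746, 0.082, 0.271]), (130, [0.811, 0.086, 0.002]), (145, [0.776, 0.087, 0.001])]
shelf 350 [(105, [0.75, -0.006, 0.35]), (115, [0.747, -0.009, 0.304]), (122, [0.747, -0.011, 0.263]), (130, [0.808, -0.029, 0.005]), (145, [0.772, -0.027, 0.006])]
slot line x=a*y+b [0.06979606 0.43717098] w 0.025454104466383853 res 0.000744824315693344
roof ends y [[ 3.028e-01 -1.000e-04]
 [ 3.028e-01 -0.000e+00]
 [ 3.052e-01  8.000e-04]
 [ 3.052e-01  9.000e-04]]
```

Request:
move_arm(
  commands=[
    {"hand":0,"offset":[0,0,-0.03],"twist":0.14},
    {"hand":0,"offset":[0.0,-0.05,-0.03],"twist":0.28},
    {"hand":0,"offset":[0,-0.1,-0.03],"twist":0.42},
    {"hand":0,"offset":[0,-0.14,-0.03],"twist":0.56},
    {"hand":0,"offset":[0,-0.18,-0.03],"twist":0.7},
  ],
)

```text
time: 0.6
position: [0.1431, 0.4191, 0.261]
tcp_rot: [-180.0, 0.0, 120.7]
wrist_force: [0.4, -0.9, 0.8]
grip_width: 0.502
```

```bash
cat >> h.py <<'E'
def rel(tx,ty,tz,yaw=None):
    s=env.sense(); p=s['position']; y=np.radians(s['tcp_rot'][2])
    dx,dy=tx-p[0],ty-p[1]
    o=[dx*np.cos(y)+dy*np.sin(y), dx*np.sin(y)-dy*np.cos(y), p[2]-tz]
    tw=0 if yaw is None else (np.degrees(y)-yaw+180)%360-180
    print('t',round(s['time'],2),'pos',p.round(4),'rot',s['tcp_rot'].round(2),'F',s['wrist_force'].round(1),'g',round(s['grip_width'],3))
    print('offset',np.round(o,4),'n rows',np.linalg.norm(o)/.05,'twist',round(np.radians(tw),3))
E
python3 -c "
from h import *
rel(.6444,-.036,.22,84.55)"
```

```text
t 0.6 pos [0.1431 0.4191 0.261 ] rot [-1.7997e+02  2.0000e-02  1.2072e+02] F [ 0.4 -0.9  0.8] g 0.502
offset [-0.6473  0.1985  0.041 ] n rows 13.566920004789173 twist 0.631
```

Request:
move_arm(
  commands=[
    {"hand":0,"offset":[-0.045,0.014,0],"twist":0.1},
    {"hand":0,"offset":[-0.09,0.028,0],"twist":0.2},
    {"hand":0,"offset":[-0.135,0.042,0],"twist":0.3},
    {"hand":0,"offset":[-0.18,0.056,0],"twist":0.4},
    {"hand":0,"offset":[-0.225,0.07,0],"twist":0.5},
  ],
)

```text
time: 1.1
position: [0.3207, 0.2629, 0.2614]
tcp_rot: [180.0, -0.0, 92.2]
wrist_force: [1.1, 1.4, 0.1]
grip_width: 0.501
```

```bash
python3 -c "
from h import *
rel(.6444,-.036,.23,84.55)"
```

```text
t 1.1 pos [0.3207 0.2629 0.2614] rot [ 1.7999e+02 -1.0000e-02  9.2190e+01] F [1.1 1.4 0.1] g 0.501
offset [-0.3111  0.3121  0.0314] n rows 8.835072875669661 twist 0.133
```

Request:
move_arm(
  commands=[
    {"hand":0,"offset":[-0.034,0.034,0],"twist":0.06},
    {"hand":0,"offset":[-0.068,0.068,0.0],"twist":0.13},
    {"hand":0,"offset":[-0.102,0.102,0],"twist":0.13},
    {"hand":0,"offset":[-0.136,0.136,0],"twist":0.13},
    {"hand":0,"offset":[-0.17,0.17,0],"twist":0.13},
  ],
)

```text
time: 1.6
position: [0.4977, 0.1003, 0.2611]
tcp_rot: [-180.0, -0.0, 85.0]
wrist_force: [0.3, 1.0, -0.0]
grip_width: 0.495
```

```bash
python3 -c "
from h import *
rel(.6444,-.036,.21,84.55)"
```

```text
t 1.6 pos [0.4977 0.1003 0.2611] rot [-179.98   -0.     84.98] F [ 0.3  1.  -0. ] g 0.495
offset [-0.123   0.1581  0.0511] n rows 4.134320923579032 twist 0.008
```

Request:
move_arm(
  commands=[
    {"hand":0,"offset":[-0.03,0.04,0.01],"twist":0.01},
    {"hand":0,"offset":[-0.061,0.079,0.025],"twist":0.01},
    {"hand":0,"offset":[-0.092,0.118,0.038],"twist":0.01},
    {"hand":0,"offset":[-0.123,0.158,0.051],"twist":0.01},
    {"hand":0,"offset":[-0.123,0.158,0.051],"twist":0.01},
  ],
)

```text
time: 2.1
position: [0.6449, -0.0406, 0.2072]
tcp_rot: [-179.9, 0.2, 84.0]
wrist_force: [-0.3, -1.8, 0.4]
grip_width: 0.5
```

```bash
python3 -c "
from h import *
rel(.6444,-.036,.125,84.55)
shot('side','pics/s1.png');shot('top','pics/t1.png')
a=cv2.imread('pics/s1.png')[140:380,180:500]; b=cv2.imread('pics/t1.png')[130:340,190:480]
cv2.imwrite('pics/s1.png',cv2.resize(a,(800,600)));cv2.imwrite('pics/t1.png',cv2.resize(b,(800,579)))"
```

```text
t 2.1 pos [ 0.6449 -0.0406  0.2072] rot [-179.87    0.23   84.04] F [-0.3 -1.8  0.4] g 0.5
offset [ 0.0046 -0.0009  0.0822] n rows 1.646033843232643 twist -0.009
```

View pics/s1.png

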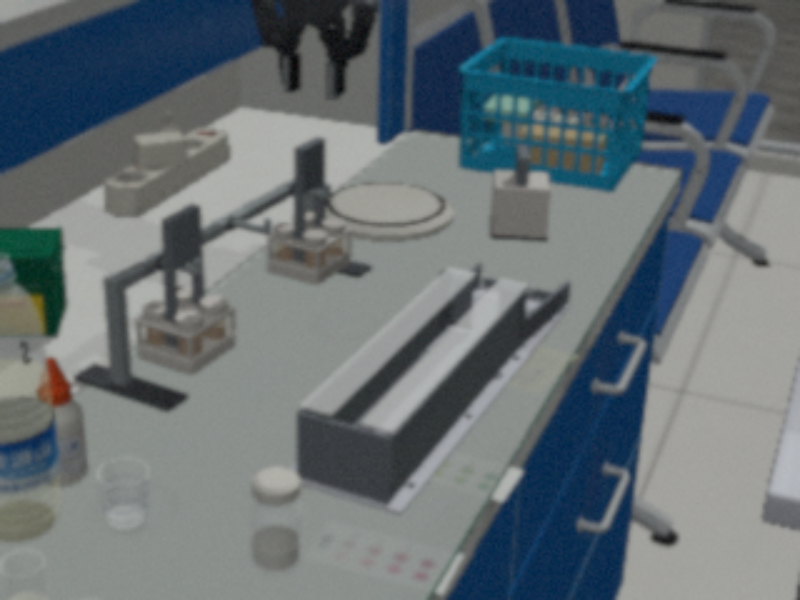

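View pics/t1.png

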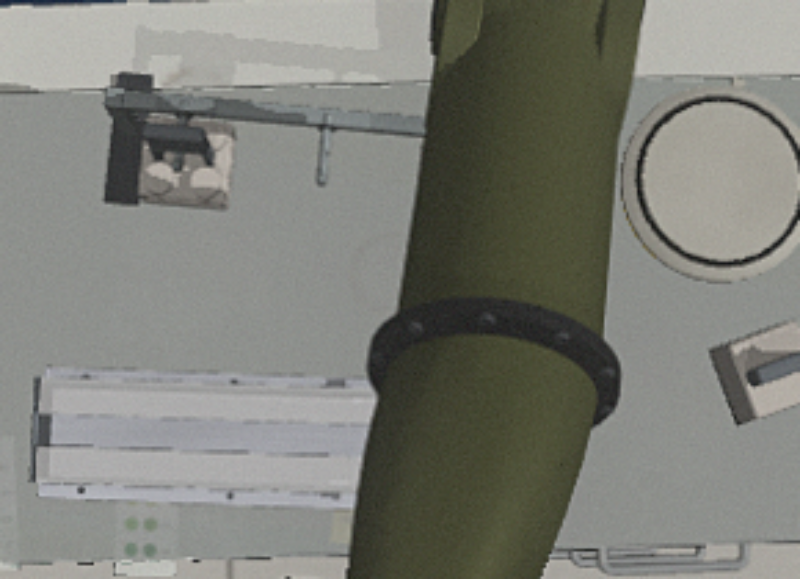

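The side view shows the open fingers above the right carrier's handle at about (313,90), crop pixels. The arm hides that carrier in the top view. Next I'll go down onto it.

```bash
python3 -c "
from h import *
rel(.6444,-.036,.125,84.55)"
```

```text
t 2.2 pos [ 0.6433 -0.0364  0.2085] rot [-1.7985e+02  6.0000e-02  8.4220e+01] F [ 0.7 -0.2 -0.5] g 0.498
offset [0.0005 0.0011 0.0835] n rows 1.67078543284993 twist -0.006
```

Request:
move_arm(
  commands=[
    {"hand":0,"offset":[0,0.001,0.025],"twist":-0.005},
    {"hand":0,"offset":[0,0.001,0.05],"twist":-0.005},
    {"hand":0,"offset":[0,0.001,0.07],"twist":-0.005},
    {"hand":0,"offset":[0,0.001,0.083],"twist":-0.005},
    {"hand":0,"offset":[0,0.001,0.083],"twist":-0.005},
  ],
)

```text
time: 2.7
position: [0.6429, -0.0331, 0.1261]
tcp_rot: [-179.8, -0.0, 84.8]
wrist_force: [0.5, 0.0, 0.1]
grip_width: 0.497
```

```bash
python3 -c "
from h import *
shot('side','pics/s2.png')
rel(.6444,-.036,.125,84.55)
a=cv2.imread('pics/s2.png')[140:300,220:420]
cv2.imwrite('pics/s2.png',cv2.resize(a,(750,600)))"
```

```text
t 2.75 pos [ 0.6438 -0.0336  0.1274] rot [-1.7995e+02 -3.0000e-02  8.4740e+01] F [-0.  -0.1  0.2] g 0.498
offset [-0.0024  0.0008  0.0024] n rows 0.06911165046784819 twist 0.003
```

View pics/s2.png

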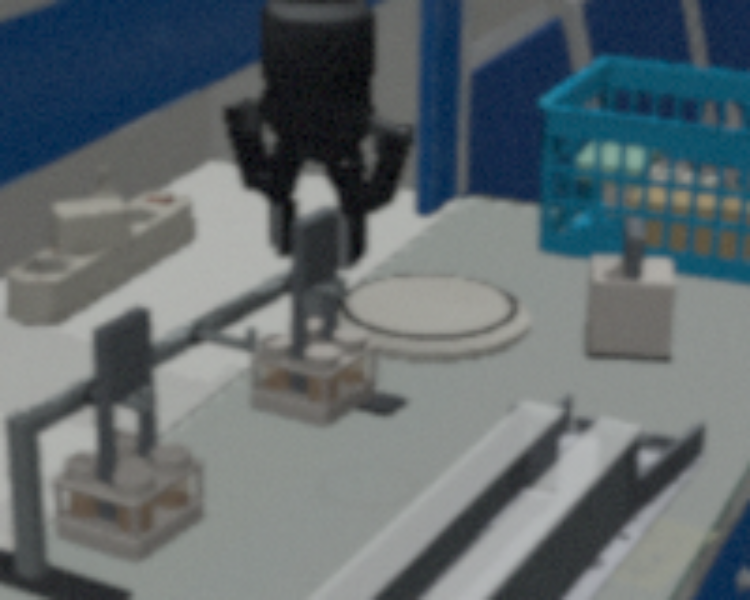

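The fingers straddle the handle at about (317,240). Now I'll close them.

Request:
move_arm(
  commands=[
    {"hand":1,"offset":[0,0,0],"twist":0},
    {"hand":1,"offset":[0,0,0],"twist":0},
    {"hand":1,"offset":[0,0,0],"twist":0},
    {"hand":1,"offset":[0,0,0],"twist":0},
    {"hand":1,"offset":[0,0,0],"twist":0},
  ],
)

```text
time: 3.25
position: [0.6452, -0.0348, 0.1287]
tcp_rot: [179.9, -0.0, 84.7]
wrist_force: [0.7, 0.3, 6.9]
grip_width: 0.133
```

Request:
move_arm(
  commands=[
    {"hand":1,"offset":[0,0,-0.007],"twist":0},
    {"hand":1,"offset":[0,0,-0.015],"twist":0},
    {"hand":1,"offset":[0,0,-0.022],"twist":0},
    {"hand":1,"offset":[0,0,-0.022],"twist":0},
    {"hand":1,"offset":[0,0,-0.022],"twist":0},
  ],
)

```text
time: 3.75
position: [0.6443, -0.0347, 0.1494]
tcp_rot: [180.0, -0.0, 84.7]
wrist_force: [-0.1, -0.3, -2.7]
grip_width: 0.13
```

```bash
python3 -c "
from h import *
rel(.6438-.0846,-.0336+.0081,.149,84.55)
shot('side','pics/s3.png')
a=cv2.imread('pics/s3.png')[140:300,220:420]
cv2.imwrite('pics/s3.png',cv2.resize(a,(750,600)))"
```

```text
t 3.75 pos [ 0.6443 -0.0347  0.1494] rot [179.99  -0.    84.67] F [-0.1 -0.3 -2.7] g 0.13
offset [ 0.0013 -0.0856  0.0004] n rows 1.7115317038260731 twist 0.002
```

View pics/s3.png

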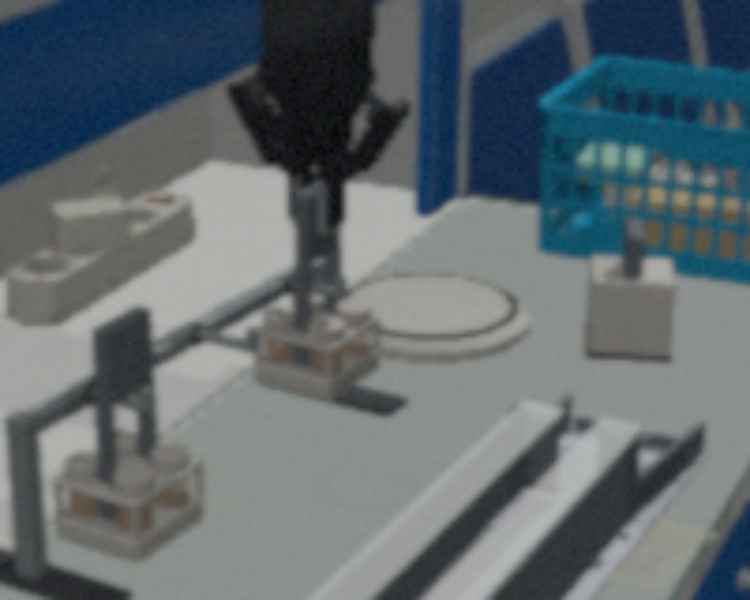

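The carrier is gripped and lifted about 22 mm. The force reads about 2.5 N down, which matches its weight. I'll draw it off along the rack's -x.

Request:
move_arm(
  commands=[
    {"hand":1,"offset":[0,-0.018,0],"twist":0},
    {"hand":1,"offset":[0,-0.036,0],"twist":0},
    {"hand":1,"offset":[0,-0.054,0],"twist":0},
    {"hand":1,"offset":[0,-0.072,0],"twist":0},
    {"hand":1,"offset":[0,-0.088,0],"twist":0},
  ],
)

```text
time: 4.3
position: [0.5555, -0.0265, 0.1489]
tcp_rot: [-179.9, 0.0, 84.7]
wrist_force: [0.9, -0.0, -2.1]
grip_width: 0.132
```

```bash
python3 -c "
from h import *
rel(.5,-.062,.18,86.5)
shot('side','pics/s4.png')
a=cv2.imread('pics/s4.png')[140:300,220:420]
cv2.imwrite('pics/s4.png',cv2.resize(a,(750,600)))"
```

```text
t 4.3 pos [ 0.5555 -0.0265  0.1489] rot [-179.94    0.     84.67] F [ 0.9 -0.  -2.1] g 0.132
offset [-0.0405 -0.0519 -0.0311] n rows 1.4568583760382976 twist -0.032
```

View pics/s4.png

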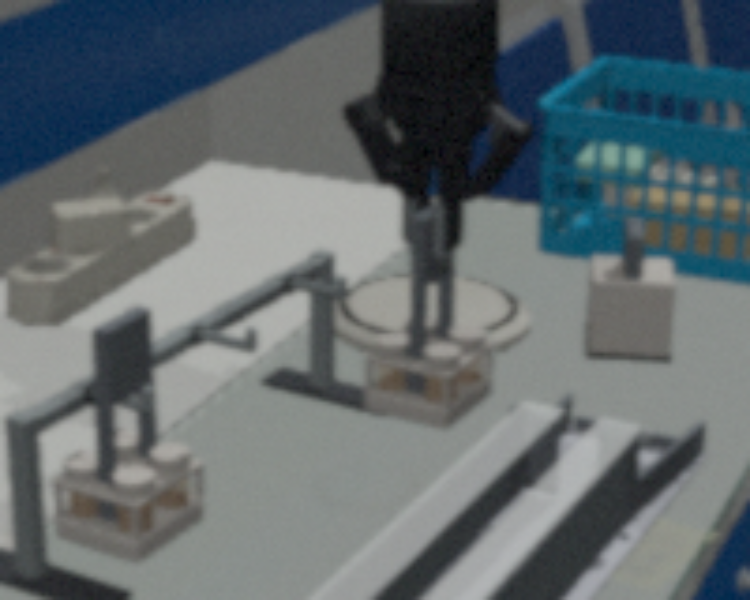

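The carrier is clear of the hook. I'll raise it, then take it over the mouth.

```bash
python3 -c "
from h import *
rel(.4345,-.058,.175,86.5)"
```

```text
t 4.35 pos [ 0.5528 -0.0263  0.1488] rot [-1.7978e+02 -1.0000e-02  8.4650e+01] F [-4.7  0.5 -2.5] g 0.129
offset [-0.0426 -0.1148 -0.0262] n rows 2.5039506359116634 twist -0.032
```

Request:
move_arm(
  commands=[
    {"hand":1,"offset":[-0.01,0,-0.015],"twist":0},
    {"hand":1,"offset":[-0.03,-0.02,-0.027],"twist":-0.015},
    {"hand":1,"offset":[-0.043,-0.055,-0.027],"twist":-0.03},
    {"hand":1,"offset":[-0.043,-0.09,-0.027],"twist":-0.032},
    {"hand":1,"offset":[-0.043,-0.117,-0.027],"twist":-0.032},
  ],
)

```text
time: 4.85
position: [0.4341, -0.0589, 0.1761]
tcp_rot: [-179.9, -0.0, 86.4]
wrist_force: [-0.9, 0.4, -2.8]
grip_width: 0.13
```

```bash
python3 -c "
from h import *
shot('side','pics/s5.png')
rel(.4345,-.058,.14,86.5)
shot('top','pics/t5.png')
a=cv2.imread('pics/s5.png')[140:340,280:480]
cv2.imwrite('pics/s5.png',cv2.resize(a,(600,600)))
a=cv2.imread('pics/t5.png')[230:350,190:480]
cv2.imwrite('pics/t5.png',cv2.resize(a,(800,331)))
"
```

```text
t 4.9 pos [ 0.4295 -0.0585  0.1758] rot [-1.7968e+02 -6.0000e-02  8.6390e+01] F [-6.6  1.  -2.3] g 0.132
offset [0.0008 0.005  0.0358] n rows 0.7229152398399808 twist -0.002
```

View pics/s5.png

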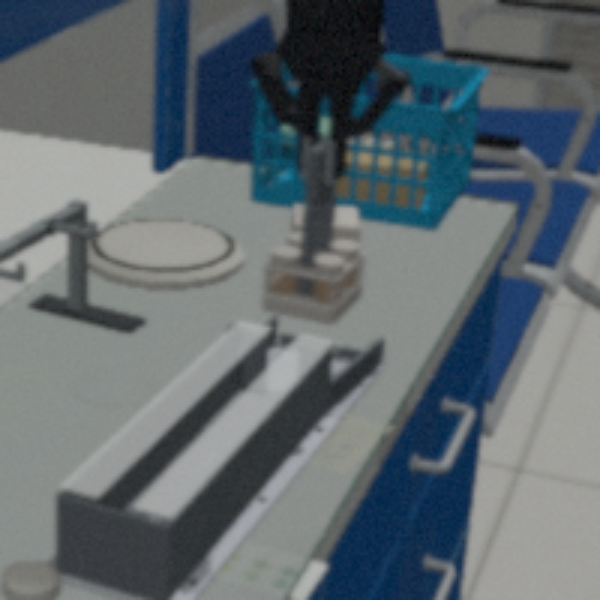

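View pics/t5.png

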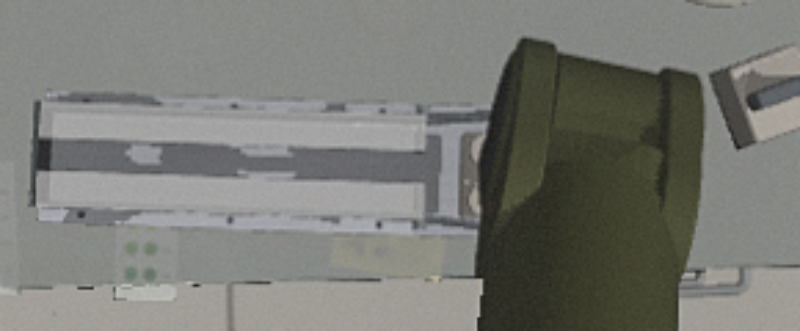

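The carrier hangs over the mouth: side crop (315,285), with its front edge showing just before the flaps at (470,175) in the top crop. I'll lower it gently.

Request:
move_arm(
  commands=[
    {"hand":1,"offset":[0,0.001,0.0],"twist":0},
    {"hand":1,"offset":[0,0.001,0.02],"twist":0},
    {"hand":1,"offset":[0,0.001,0.04],"twist":0},
    {"hand":1,"offset":[0,0.001,0.052],"twist":0},
    {"hand":1,"offset":[0,0.001,0.052],"twist":0},
  ],
)

```text
time: 5.45
position: [0.4376, -0.0585, 0.1229]
tcp_rot: [-179.9, 0.0, 86.5]
wrist_force: [-0.5, 0.9, -1.5]
grip_width: 0.13
```

```bash
python3 -c "
from h import *
shot('side','pics/s6.png')
rel(.4345,-.058,.113,86.5)
d=shot('top','pics/t6.png')[1]
a=cv2.imread('pics/s6.png')[180:330,290:440]
cv2.imwrite('pics/s6.png',cv2.resize(a,(600,600)))
a=cv2.imread('pics/t6.png')[230:350,190:480]
cv2.imwrite('pics/t6.png',cv2.resize(a,(800,331)))
"
```

```text
t 5.5 pos [ 0.438  -0.0587  0.1237] rot [-1.7994e+02  3.0000e-02  8.6510e+01] F [-0.   0.3 -1.3] g 0.135
offset [ 0.0005 -0.0035  0.0107] n rows 0.22607189828379465 twist 0.0
```

View pics/s6.png

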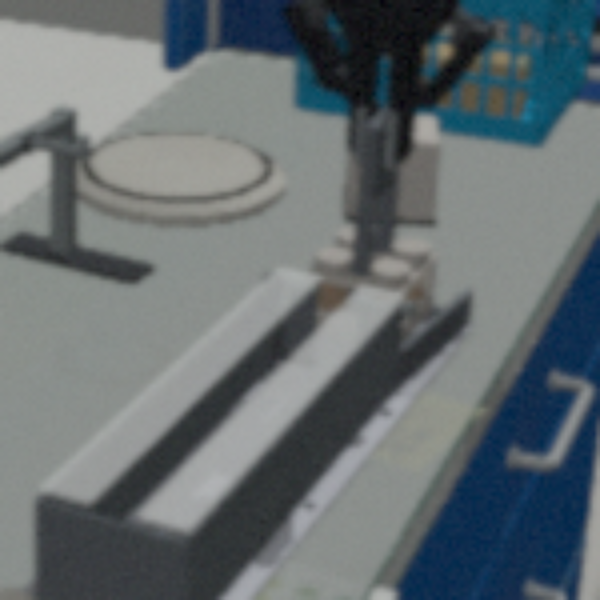

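View pics/t6.png

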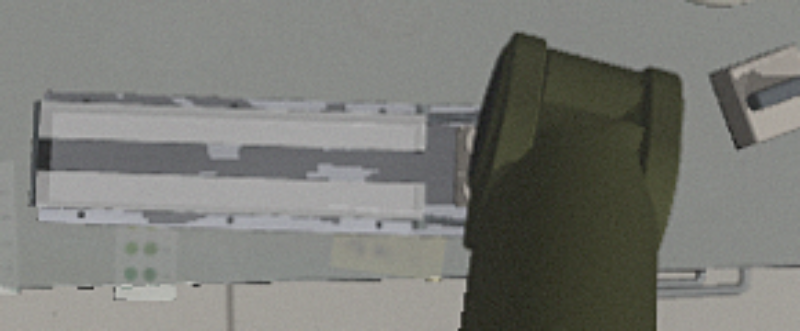

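```bash
cp lastim_top.npy now_top.npy
python3 - <<'E'
from h import *
W=cloud('top',np.load('last_top.npy'));X,Y,Z=W[...,0],W[...,1],W[...,2]
g=cv2.cvtColor(np.load('lastim_top.npy'),cv2.COLOR_RGB2GRAY).astype(float); g=cv2.GaussianBlur(g,(0,0),0.8)
# grayscale subpixel slot edges: strongest gradients (bright->dark ->bright) near slot
e1=[];e2=[]
for u in range(215,335,3):
    vc=proj('top',[[0.0698*(0.0+ (300-u)*.0022)+0.44,0,0.068]])[0,1]
    col=g[:,u]; gr=np.gradient(col)
    r=np.arange(274,304)
    a=r[:15][np.argmin(gr[274:289])]; b=r[10:][np.argmax(gr[284:304])]
    def sub(v,s):
        y=s*gr[v-1:v+2]; den=y[0]-2*y[1]+y[2]
        return v+0.5*(y[0]-y[2])/den if abs(den)>1e-6 else v
    e1.append((u,sub(a,-1)));e2.append((u,sub(b,1)))
for e in(e1,e2):
    P=onz('top',e,.068); 
    for _ in range(3):
        p=np.polyfit(P[:,1],P[:,0],1); r=P[:,0]-np.polyval(p,P[:,1]); P=P[abs(r)<max(.0015,1.5*r.std())]
    print(p,len(P),r.std())
E
```

```text
[0.05883812 0.4515565 ] 35 0.0003645347665224928
[0.05820813 0.4261207 ] 30 0.00035582966085329044
```

Request:
move_arm(
  commands=[
    {"hand":1,"offset":[0,-0.0025,0.004],"twist":-0.003},
    {"hand":1,"offset":[0,-0.0025,0.007],"twist":-0.003},
    {"hand":1,"offset":[0,-0.0025,0.009],"twist":-0.003},
    {"hand":1,"offset":[0,-0.0025,0.01],"twist":-0.003},
    {"hand":1,"offset":[0,-0.0025,0.01],"twist":-0.003},
  ],
)

```text
time: 6.05
position: [0.4347, -0.0584, 0.1143]
tcp_rot: [180.0, 0.0, 86.7]
wrist_force: [-0.1, 0.1, -2.9]
grip_width: 0.131
```

```bash
python3 -c "
from h import *
y=.19;rel(.43884+.0585*y,y,.113,86.65)
y=-.02;rel(.43884+.0585*y,y,.113,86.65)"
```

```text
t 6.05 pos [ 0.4347 -0.0584  0.1143] rot [180.     0.    86.67] F [-0.1  0.1 -2.9] g 0.131
offset [0.2489 0.0008 0.0013] n rows 4.977928997026882 twist 0.0
t 6.05 pos [ 0.4347 -0.0584  0.1143] rot [180.     0.    86.67] F [-0.1  0.1 -2.9] g 0.131
offset [0.0385 0.0007 0.0013] n rows 0.7712178097053842 twist 0.0
```

Request:
move_arm(
  commands=[
    {"hand":1,"offset":[0.01,0.0005,0.001],"twist":0},
    {"hand":1,"offset":[0.022,0.0005,0.001],"twist":0},
    {"hand":1,"offset":[0.034,0.0005,0.001],"twist":0},
    {"hand":1,"offset":[0.046,0.0005,0.001],"twist":0},
    {"hand":1,"offset":[0.058,0.0005,0.001],"twist":0},
  ],
)

```text
time: 6.55
position: [0.4384, 0.0011, 0.1132]
tcp_rot: [-180.0, -0.0, 86.7]
wrist_force: [-0.1, -0.5, -2.6]
grip_width: 0.13
```

```bash
python3 -c "
from h import *
shot('side','pics/s7.png')
y=.19;rel(.43884+.0585*y,y,.113,86.65)
a=cv2.imread('pics/s7.png')[180:330,290:440]
cv2.imwrite('pics/s7.png',cv2.resize(a,(600,600)))
"
```

```text
t 6.6 pos [0.4386 0.0033 0.1131] rot [-1.7997e+02 -9.0000e-02  8.6860e+01] F [ 0.9  2.2 -3.3] g 0.129
offset [1.87e-01 1.20e-03 1.00e-04] n rows 3.7404710854116887 twist 0.004
```

View pics/s7.png

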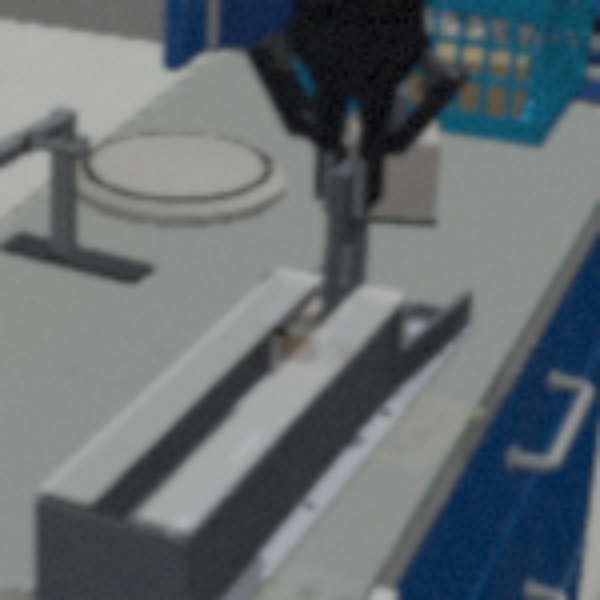

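The carrier is going in cleanly, with its handle at about (345,270) entering the slot. I'll carry on.

Request:
move_arm(
  commands=[
    {"hand":1,"offset":[0.015,0.001,0],"twist":0},
    {"hand":1,"offset":[0.035,0.001,0],"twist":0},
    {"hand":1,"offset":[0.055,0.001,0],"twist":0},
    {"hand":1,"offset":[0.075,0.001,0],"twist":0},
    {"hand":1,"offset":[0.095,0.001,0],"twist":0},
  ],
)

```text
time: 7.1
position: [0.4448, 0.0958, 0.1133]
tcp_rot: [-180.0, -0.0, 86.7]
wrist_force: [0.1, -0.2, -2.0]
grip_width: 0.13
```

```bash
python3 -c "
from h import *
y=.19;rel(.43884+.0585*y,y,.112,86.65)
"
```

```text
t 7.1 pos [0.4448 0.0958 0.1133] rot [-1.7999e+02 -2.0000e-02  8.6720e+01] F [ 0.1 -0.2 -2. ] g 0.13
offset [ 0.0944 -0.0003  0.0013] n rows 1.8876845823036439 twist 0.001
```

Request:
move_arm(
  commands=[
    {"hand":1,"offset":[0.02,0,0],"twist":0},
    {"hand":1,"offset":[0.045,0,0],"twist":0},
    {"hand":1,"offset":[0.07,0,0],"twist":0},
    {"hand":1,"offset":[0.093,0,0.001],"twist":0},
    {"hand":1,"offset":[0.093,0,0.001],"twist":0},
  ],
)

```text
time: 7.6
position: [0.4511, 0.1919, 0.1129]
tcp_rot: [179.9, -0.2, 87.0]
wrist_force: [-0.4, 1.7, 5.8]
grip_width: 0.129
```

Request:
move_arm(
  commands=[
    {"hand":1,"offset":[0,0,0],"twist":0},
    {"hand":0.3,"offset":[0,0,0],"twist":0},
    {"hand":0.1,"offset":[0,0,0],"twist":0},
    {"hand":0,"offset":[0,0,0],"twist":0},
    {"hand":0,"offset":[0,0,0],"twist":0},
  ],
)

```text
time: 8.1
position: [0.4503, 0.1866, 0.1122]
tcp_rot: [-180.0, 0.0, 86.6]
wrist_force: [-0.9, -0.0, -0.4]
grip_width: 0.502
```

```bash
python3 -c "
from h import *
shot('side','pics/s8.png')
y=.19;rel(.43884+.0585*y,y,.22,86.65)
a=cv2.imread('pics/s8.png')[180:330,260:440]
cv2.imwrite('pics/s8.png',cv2.resize(a,(720,600)))
"
```

```text
t 8.15 pos [0.4504 0.1867 0.1122] rot [-1.7998e+02  2.0000e-02  8.6640e+01] F [ 0.6  0.1 -1. ] g 0.502
offset [ 0.0033 -0.0006 -0.1078] n rows 2.157370769147564 twist -0.0
```

View pics/s8.png

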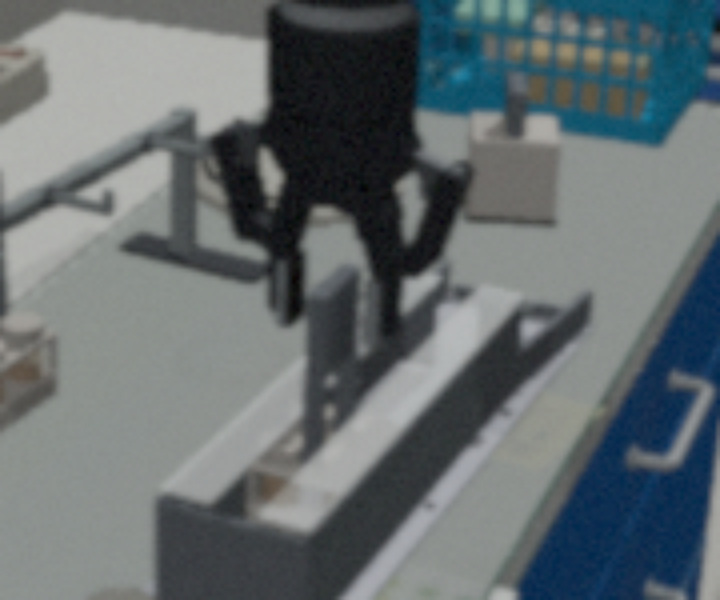

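The first carrier stands inside, with its handle at (332,350) upright in the slot. Next I'll raise the hand and go to the second one.

Request:
move_arm(
  commands=[
    {"hand":0,"offset":[0,0,-0.03],"twist":0},
    {"hand":0,"offset":[0,0,-0.07],"twist":0},
    {"hand":0,"offset":[0,0,-0.1],"twist":0},
    {"hand":0,"offset":[0,0.045,-0.1],"twist":0.02},
    {"hand":0,"offset":[0,0.09,-0.1],"twist":0.035},
  ],
)

```text
time: 8.65
position: [0.5413, 0.1826, 0.2142]
tcp_rot: [179.9, -0.1, 84.7]
wrist_force: [0.7, 0.5, 0.6]
grip_width: 0.5
```

```bash
python3 -c "
from h import *
d=shot('top','pics/t9.png')[1]
W=cloud('top',d);X,Y,Z=W[...,0],W[...,1],W[...,2]
m=(X<.5)&(X>.4)&(Y<.3)&(Y>0)&(Z>.13)&(Z<.16);print(m.sum(),np.median(W[m],0) if m.any() else 0, np.ptp(W[m],0) if m.any() else 0)
a=cv2.imread('pics/t9.png')[130:350,190:490]
cv2.imwrite('pics/t9.png',cv2.resize(a,(800,587)))
rel(.665,.1813,.212,84.6)
"
```

```text
0 0 0
t 8.7 pos [0.5485 0.1808 0.213 ] rot [ 1.7958e+02 -1.0000e-02  8.4520e+01] F [10.2  0.5  2.4] g 0.5
offset [0.0117 0.1159 0.001 ] n rows 2.3293107685222316 twist -0.001
```

View pics/t9.png

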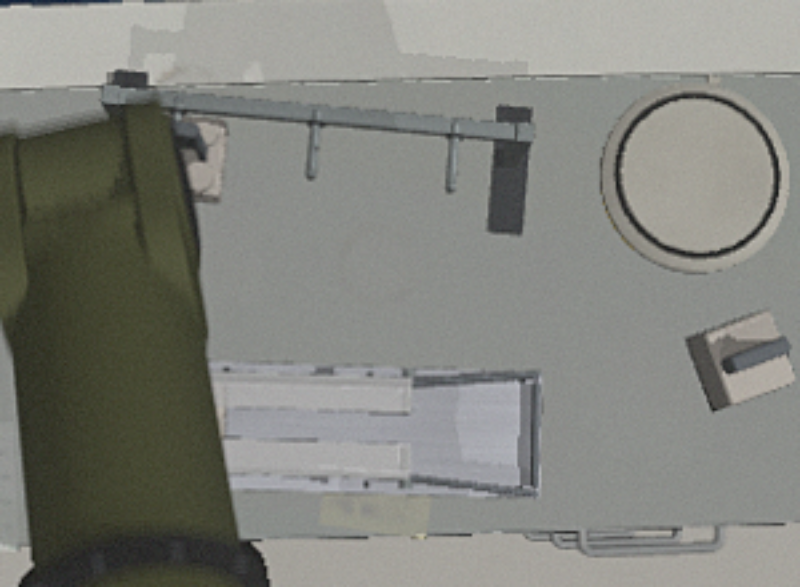

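Request:
move_arm(
  commands=[
    {"hand":0,"offset":[0.003,0.035,0.0],"twist":0},
    {"hand":0,"offset":[0.007,0.07,0],"twist":0},
    {"hand":0,"offset":[0.01,0.105,0],"twist":0},
    {"hand":0,"offset":[0.012,0.124,0],"twist":0},
    {"hand":0,"offset":[0.012,0.124,0],"twist":0},
  ],
)

```text
time: 9.2
position: [0.6667, 0.1812, 0.2108]
tcp_rot: [-180.0, 0.1, 84.6]
wrist_force: [0.9, -0.2, 0.3]
grip_width: 0.496
```

```bash
python3 -c "
from h import *
shot('side','pics/s10.png')
rel(.665,.1813,.126,84.6)
a=cv2.imread('pics/s10.png')[140:300,180:380]
cv2.imwrite('pics/s10.png',cv2.resize(a,(750,600)))
"
```

```text
t 9.25 pos [0.6652 0.1815 0.211 ] rot [-1.7993e+02  6.0000e-02  8.4600e+01] F [-0.8 -0.8 -0.5] g 0.5
offset [-0.0002 -0.0002  0.085 ] n rows 1.700969441504421 twist -0.0
```

View pics/s10.png

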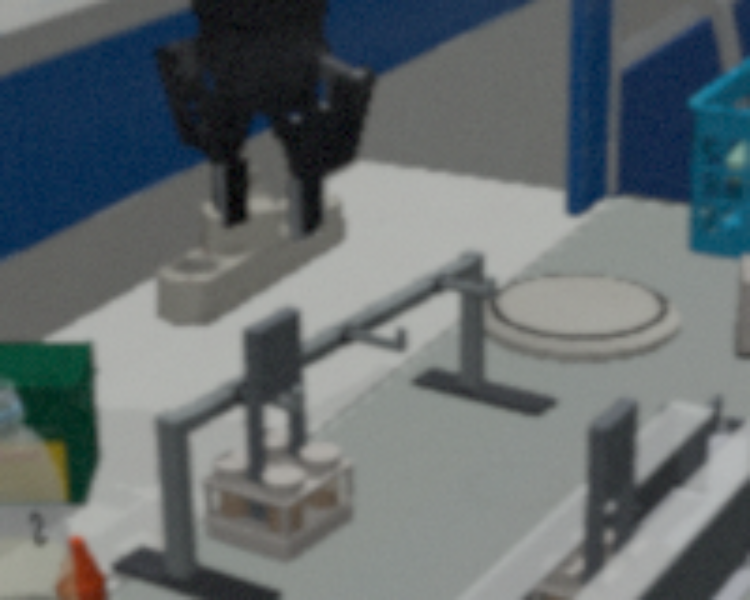

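The fingers at (235,200) and (305,205) are centred above the handle at (272,350). I'll descend and grip.

Request:
move_arm(
  commands=[
    {"hand":0,"offset":[0,0,0.025],"twist":0},
    {"hand":0,"offset":[0,0,0.05],"twist":0},
    {"hand":0,"offset":[0,0,0.07],"twist":0},
    {"hand":0,"offset":[0,0,0.084],"twist":0},
    {"hand":0,"offset":[0,0,0.084],"twist":0},
  ],
)

```text
time: 9.75
position: [0.663, 0.1824, 0.1264]
tcp_rot: [-179.8, 0.1, 84.7]
wrist_force: [0.1, -0.1, -0.4]
grip_width: 0.503
```

Request:
move_arm(
  commands=[
    {"hand":1,"offset":[0,0,0],"twist":0},
    {"hand":1,"offset":[0,0,0],"twist":0},
    {"hand":1,"offset":[0,0,0],"twist":0},
    {"hand":1,"offset":[0,0,0],"twist":0},
    {"hand":1,"offset":[0,0,0],"twist":0},
  ],
)

```text
time: 10.25
position: [0.6658, 0.1824, 0.1298]
tcp_rot: [179.9, -0.1, 84.7]
wrist_force: [0.0, -0.5, 6.3]
grip_width: 0.131
```

Request:
move_arm(
  commands=[
    {"hand":1,"offset":[0,0,-0.007],"twist":0},
    {"hand":1,"offset":[0,0,-0.015],"twist":0},
    {"hand":1,"offset":[0,0,-0.022],"twist":0},
    {"hand":1,"offset":[0,0,-0.022],"twist":0},
    {"hand":1,"offset":[0,0,-0.022],"twist":0},
  ],
)

```text
time: 10.75
position: [0.6648, 0.1823, 0.1504]
tcp_rot: [180.0, -0.0, 84.7]
wrist_force: [-0.3, 1.2, -2.7]
grip_width: 0.129
```

```bash
python3 -c "
from h import *
shot('side','pics/s11.png')
rel(.58,.19,.15,84.6)
a=cv2.imread('pics/s11.png')[140:300,180:380]
cv2.imwrite('pics/s11.png',cv2.resize(a,(750,600)))
"
```

```text
t 10.8 pos [0.6647 0.1823 0.1501] rot [-179.98    0.     84.67] F [ 0.1 -0.8 -3.1] g 0.133
offset [-0.0002 -0.085   0.0001] n rows 1.700415056538234 twist 0.001
```

View pics/s11.png

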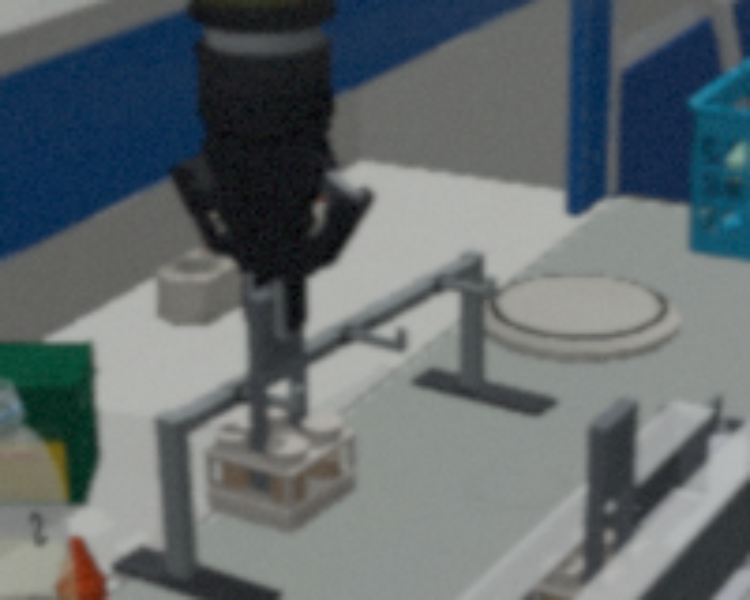

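The second carrier is gripped and lifted, with the force matching its weight. I'll draw it off.

Request:
move_arm(
  commands=[
    {"hand":1,"offset":[0,-0.02,0],"twist":0},
    {"hand":1,"offset":[0,-0.04,0],"twist":0},
    {"hand":1,"offset":[0,-0.062,0],"twist":0},
    {"hand":1,"offset":[0,-0.086,0],"twist":0},
    {"hand":1,"offset":[0,-0.09,0],"twist":0},
  ],
)

```text
time: 11.3
position: [0.5722, 0.1913, 0.1499]
tcp_rot: [-179.8, -0.0, 84.7]
wrist_force: [-0.4, -0.7, -2.9]
grip_width: 0.133
```

Request:
move_arm(
  commands=[
    {"hand":1,"offset":[0,0,-0.012],"twist":0},
    {"hand":1,"offset":[-0.02,0,-0.025],"twist":0},
    {"hand":1,"offset":[-0.055,0,-0.025],"twist":0},
    {"hand":1,"offset":[-0.095,0,-0.025],"twist":-0.02},
    {"hand":1,"offset":[-0.135,0,-0.025],"twist":-0.035},
  ],
)

```text
time: 11.8
position: [0.5638, 0.0535, 0.1766]
tcp_rot: [179.9, 0.0, 86.7]
wrist_force: [-0.1, -1.1, -1.8]
grip_width: 0.129
```

```bash
python3 -c "
from h import *
shot('side','pics/s12.png')
rel(.5,-.058,.176,86.65)
a=cv2.imread('pics/s12.png')[140:340,200:440]
cv2.imwrite('pics/s12.png',cv2.resize(a,(720,600)))
"
```

```text
t 11.85 pos [0.5629 0.0438 0.1771] rot [179.85   0.37  86.2 ] F [-1.7 -6.8 -1.5] g 0.134
offset [-0.1057 -0.0561  0.0011] n rows 2.3934120228813516 twist -0.008
```

View pics/s12.png

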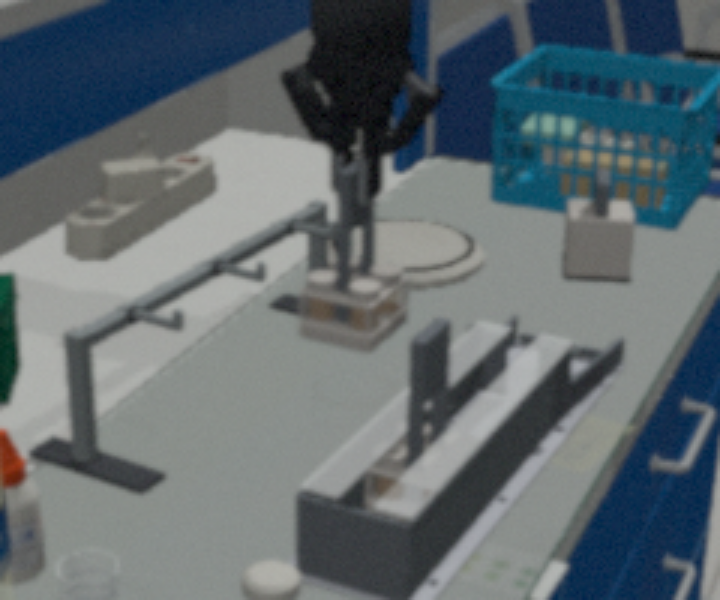

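The carrier is clear of the hooks at (355,310). I'll move it past the flaps' line, then across to the mouth.

Request:
move_arm(
  commands=[
    {"hand":1,"offset":[-0.04,0,0],"twist":0},
    {"hand":1,"offset":[-0.08,0,0],"twist":0},
    {"hand":1,"offset":[-0.112,-0.02,0],"twist":0},
    {"hand":1,"offset":[-0.112,-0.05,0],"twist":0},
    {"hand":1,"offset":[-0.112,-0.07,0],"twist":0},
  ],
)

```text
time: 12.35
position: [0.4853, -0.0545, 0.1762]
tcp_rot: [180.0, 0.0, 86.4]
wrist_force: [0.0, 0.1, -1.7]
grip_width: 0.131
```

Request:
move_arm(
  commands=[
    {"hand":1,"offset":[0,0,0],"twist":0},
    {"hand":1,"offset":[0,0,0],"twist":0},
    {"hand":1,"offset":[0,0,0],"twist":0},
  ],
)

```text
time: 12.65
position: [0.4879, -0.052, 0.1759]
tcp_rot: [179.9, 0.0, 86.7]
wrist_force: [-0.9, -0.1, -2.7]
grip_width: 0.129
```

```bash
python3 -c "
from h import *
y=-.06;rel(.43884+.0585*y,y,.176,86.65)
"
```

```text
t 12.65 pos [ 0.4879 -0.052   0.1759] rot [1.7988e+02 2.0000e-02 8.6660e+01] F [-0.9 -0.1 -2.7] g 0.129
offset [-0.011  -0.052  -0.0001] n rows 1.0639445986627318 twist 0.0
```

Request:
move_arm(
  commands=[
    {"hand":1,"offset":[-0.01,-0.025,0],"twist":0},
    {"hand":1,"offset":[-0.01,-0.045,0],"twist":0},
    {"hand":1,"offset":[-0.01,-0.052,0],"twist":0},
    {"hand":1,"offset":[-0.01,-0.052,0],"twist":0},
    {"hand":1,"offset":[-0.01,-0.052,0],"twist":0},
  ],
)

```text
time: 13.15
position: [0.4355, -0.0583, 0.1756]
tcp_rot: [179.9, 0.0, 86.7]
wrist_force: [0.1, 0.2, -2.1]
grip_width: 0.129
```

```bash
python3 -c "
from h import *
y=-.06;rel(.43884+.0585*y,y,.113,86.65)
shot('side','pics/s13.png')
a=cv2.imread('pics/s13.png')[140:340,240:480]
cv2.imwrite('pics/s13.png',cv2.resize(a,(720,600)))
"
```

```text
t 13.15 pos [ 0.4355 -0.0583  0.1756] rot [1.799e+02 1.000e-02 8.672e+01] F [ 0.1  0.2 -2.1] g 0.129
offset [-0.0017 -0.0001  0.0626] n rows 1.2525382573201196 twist 0.001
```

View pics/s13.png

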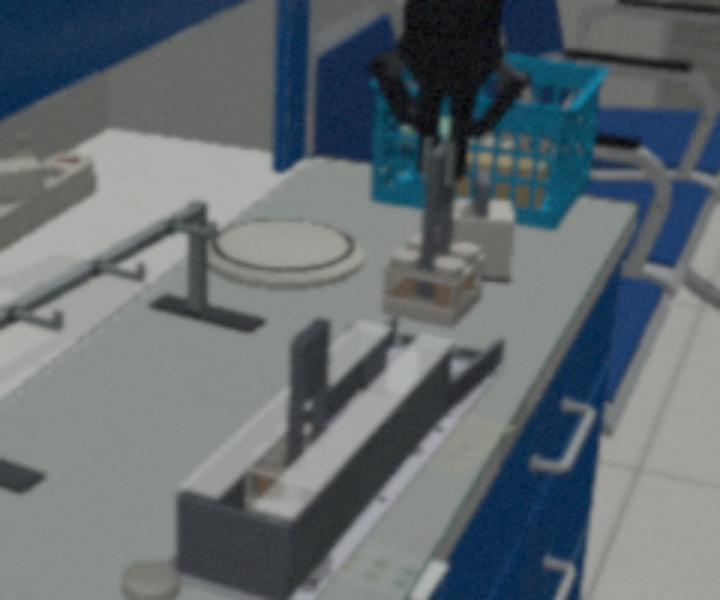

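Request:
move_arm(
  commands=[
    {"hand":1,"offset":[0,0,0.02],"twist":0},
    {"hand":1,"offset":[0,0,0.04],"twist":0},
    {"hand":1,"offset":[0,0,0.055],"twist":0},
    {"hand":1,"offset":[0,0,0.061],"twist":0},
    {"hand":1,"offset":[0,0,0.061],"twist":0},
  ],
)

```text
time: 13.7
position: [0.4351, -0.0586, 0.1145]
tcp_rot: [179.9, 0.0, 86.7]
wrist_force: [1.1, 1.0, -2.1]
grip_width: 0.127
```

```bash
python3 -c "
from h import *
shot('side','pics/s14.png')
y=0;rel(.43884+.0585*y,y,.114,86.65)
a=cv2.imread('pics/s14.png')[180:330,290:440]
cv2.imwrite('pics/s14.png',cv2.resize(a,(600,600)))
"
```

```text
t 13.75 pos [ 0.435  -0.0586  0.1145] rot [1.7995e+02 1.0000e-02 8.6680e+01] F [-0.7 -0.4 -2.3] g 0.128
offset [0.0587 0.0004 0.0005] n rows 1.1749961173039225 twist 0.001
```

View pics/s14.png

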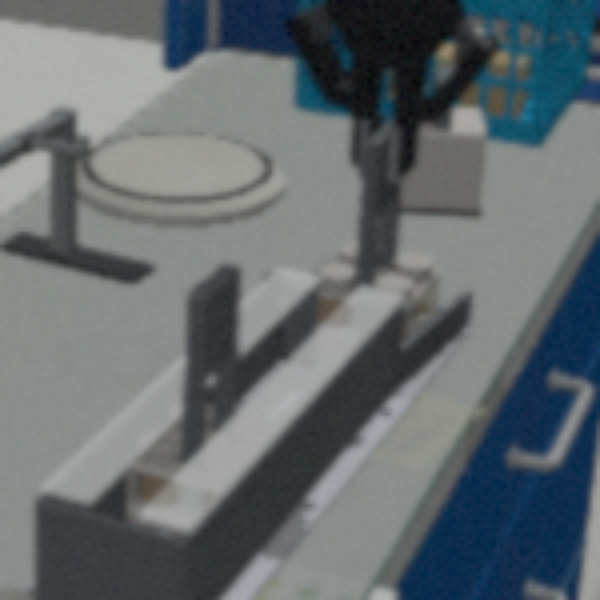

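The carrier is seated in the mouth. I'll push it through.

Request:
move_arm(
  commands=[
    {"hand":1,"offset":[0.01,0.0005,0],"twist":0},
    {"hand":1,"offset":[0.022,0.0005,0],"twist":0},
    {"hand":1,"offset":[0.036,0.0005,0],"twist":0},
    {"hand":1,"offset":[0.052,0.0005,0],"twist":0},
    {"hand":1,"offset":[0.07,0.0005,0],"twist":0},
  ],
)

```text
time: 14.25
position: [0.4388, 0.0127, 0.1146]
tcp_rot: [179.9, 0.0, 86.7]
wrist_force: [0.6, -0.7, -0.4]
grip_width: 0.13
```

Request:
move_arm(
  commands=[
    {"hand":1,"offset":[0.02,0.0,0],"twist":0},
    {"hand":1,"offset":[0.04,0,0],"twist":0},
    {"hand":1,"offset":[0.06,0,0],"twist":0},
    {"hand":1,"offset":[0.08,0,0],"twist":0},
    {"hand":1,"offset":[0.097,0,0.001],"twist":0},
  ],
)

```text
time: 14.75
position: [0.4435, 0.0946, 0.1139]
tcp_rot: [180.0, 1.0, 86.1]
wrist_force: [-1.4, -68.4, 13.0]
grip_width: 0.129
```

Request:
move_arm(
  commands=[
    {"hand":1,"offset":[0,0,0],"twist":0},
    {"hand":1,"offset":[0,0,0],"twist":0},
    {"hand":1,"offset":[0,0,0],"twist":0},
  ],
)

```text
time: 15.05
position: [0.4436, 0.0963, 0.1135]
tcp_rot: [-180.0, 0.8, 86.1]
wrist_force: [-0.8, -44.7, 6.7]
grip_width: 0.126
```

```bash
python3 -c "
from h import *
shot('side','pics/s15.png');shot('top','pics/t15.png')
y=.108;rel(.43884+.0585*y,y,.113,86.65)
a=cv2.imread('pics/s15.png')[180:330,270:440]
cv2.imwrite('pics/s15.png',cv2.resize(a,(680,600)))
a=cv2.imread('pics/t15.png')[230:350,190:480]
cv2.imwrite('pics/t15.png',cv2.resize(a,(800,331)))
"
```

```text
t 15.15 pos [0.4436 0.0963 0.1135] rot [-179.99    0.77   86.08] F [ -0.2 -45.3   6.7] g 0.128
offset [0.0118 0.0007 0.0005] n rows 0.23705863550090303 twist -0.01
```

View pics/s15.png

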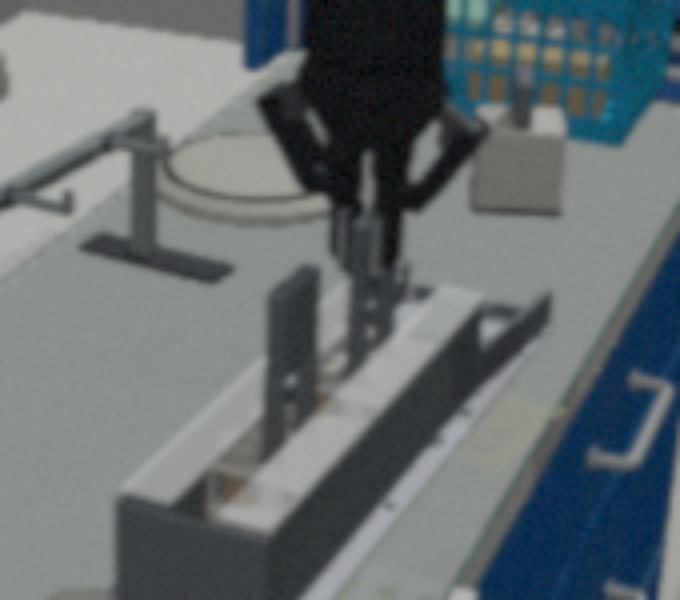

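View pics/t15.png

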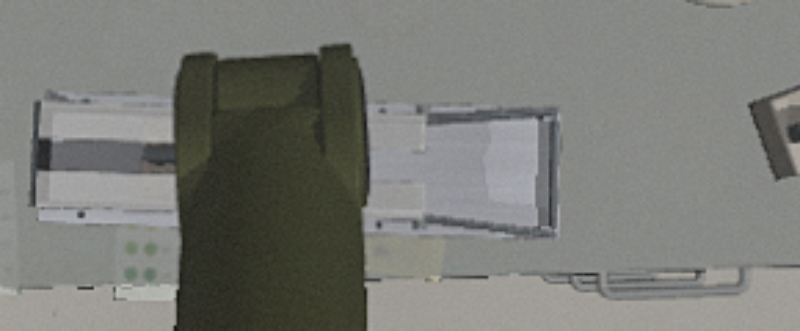

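The wrist read 68 N back along the lane, so something is blocking it. I'll measure both handles before going on. The block also seems to have been knocked; it now shows at (790,130) in the top crop.

Run:
```python
from h import *
Ws=cloud('side',np.load('last_side.npy'));X,Y,Z=Ws[...,0],Ws[...,1],Ws[...,2]
yaw=np.arctan(-.0585);o=np.array([.43884,0.002])
L=lambda x,y:((x-o[0])*np.cos(yaw)+(y-o[1])*np.sin(yaw), -(x-o[0])*np.sin(yaw)+(y-o[1])*np.cos(yaw))
lx,ly=L(X,Y)
m=(abs(lx)<.03)&(ly>0)&(ly<.3)&(Z>.075)&(Z<.16)
v,u=np.nonzero(m)
for z0 in np.arange(.075,.155,.01):
    k=m&(Z>=z0)&(Z<z0+.01)
    print('z',round(z0,3),'ly hist',np.histogram(ly[k],np.arange(.04,.28,.01))[0],'lx',np.median(lx[k&(ly>.14)]).round(4),np.median(lx[k&(ly<.14)]).round(4))
print(np.arange(.04,.28,.01).round(2))
m=(abs(lx)<.04)&(ly>-.05)&(ly<.3)&(Z<.062)
for a in np.arange(0,.3,.01):
    k=m&(abs(ly-a-.005)<.005); print(round(a,2),k.sum(),np.median(Z[k]).round(3) if k.any() else '',end=' | ')
```

```text
z 0.075 ly hist [ 0  5 22  0  0  4 19  0  0  0  0  0 22  1  0  0 24  1  0  0  0  0  0] lx 0.0005 -0.003
z 0.085 ly hist [ 0  2 13  0  0  1 23  0  0  0  0  0 14  0  0  0 24  1  0  0  0  0  0] lx -0.0006 -0.0026
z 0.095 ly hist [ 0  0  6  2  5  5 18  0  0  0  0  0  4  5  7  5 26  1  0  0  0  0  0] lx -0.0039 -0.0059
z 0.105 ly hist [ 0  0  1  3  1  7 22  0  0  0  0  0  4  8  8  8 26  1  0  0  0  0  0] lx -0.0041 -0.0046
z 0.115 ly hist [ 0  0  0  0  0  5 44  0  0  0  0  0  4 11  7  9 28  1  0  0  0  0  0] lx -0.0042 -0.0027
z 0.125 ly hist [ 0  0  0  0  0 12 64  1  0  0  0  0  8  5  8  8 29  1  0  0  0  0  0] lx -0.0044 -0.0055
z 0.135 ly hist [ 0  0  0  0  1 10 62  1  0  0  0  0  7 11  8 13 34  1  0  0  0  0  0] lx -0.0036 -0.0046
z 0.145 ly hist [ 0  0  0  1 10 18 56  0  0  0  0  0  4  8  9 12  4  0  0  0  0  0  0] lx -0.0011 0.0014
[0.04 0.05 0.06 0.07 0.08 0.09 0.1  0.11 0.12 0.13 0.14 0.15 0.16 0.17
 0.18 0.19 0.2  0.21 0.22 0.23 0.24 0.25 0.26 0.27]
0.0 8 0.043 | 0.01 5 0.033 | 0.02 8 0.036 | 0.03 4 0.04 | 0.04 2 0.06 | 0.05 12 0.051 | 0.06 21 0.054 | 0.07 12 0.051 | 0.08 12 0.054 | 0.09 20 0.056 | 0.1 72 0.05 | 0.11 24 0.044 | 0.12 3 0.036 | 0.13 5 0.031 | 0.14 8 0.027 | 0.15 4 0.033 | 0.16 36 0.055 | 0.17 18 0.049 | 0.18 7 0.037 | 0.19 21 0.04 | 0.2 56 0.055 | 0.21 159 0.037 | 0.22 39 0.024 | 0.23 13 0.028 | 0.24 14 0.031 | 0.25 5 0.036 | 0.26 10 0.034 | 0.27 3 0.044 | 0.28 8 0.019 | 0.29 17 0.028 |
```

```bash
python3 -c "
from h import *
s=env.sense();print(s['wrist_force'].round(1),s['wrist_torque'].round(2),s['effort'].round(1))
im=np.load('lastim_side.npy')[240:320,285:405,::-1];cv2.imwrite('pics/z1.png',cv2.resize(im,(800,533),interpolation=cv2.INTER_CUBIC))
im=np.load('lastim_top.npy')[255:325,300:410,::-1];cv2.imwrite('pics/z2.png',cv2.resize(im,(800,509),interpolation=cv2.INTER_CUBIC))
"
```

```text
[ -0.2 -45.3   6.7] [-8.69  0.08  0.09] [-19.6 -44.5 -15.6 -22.2  -9.1  -0.7  -0.1]
```

View pics/z1.png

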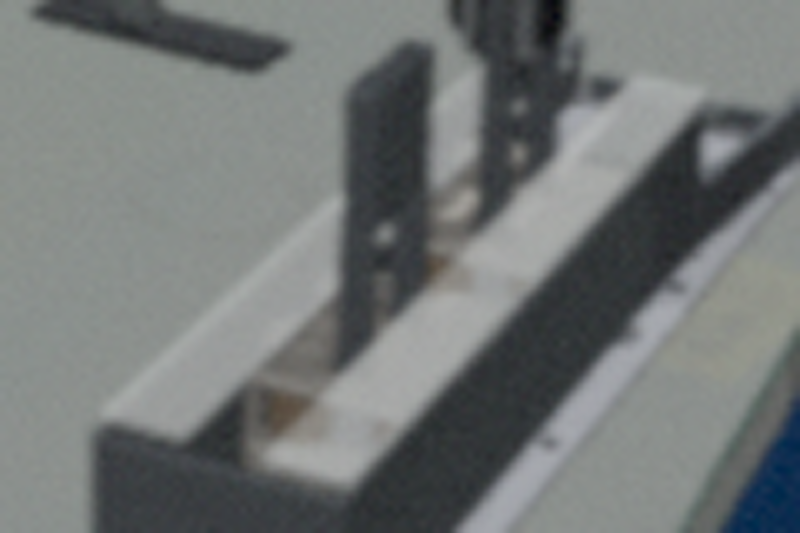

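View pics/z2.png

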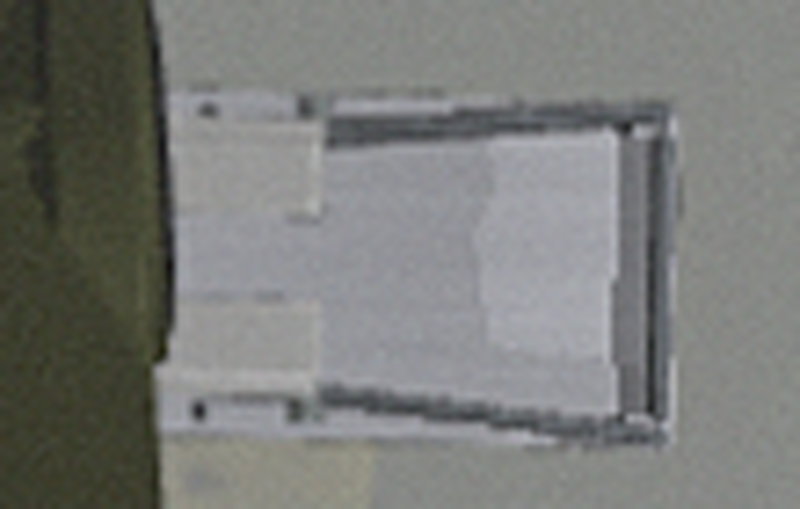

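Request:
move_arm(
  commands=[
    {"hand":1,"offset":[-0.008,0,0],"twist":0},
    {"hand":1,"offset":[-0.016,0,0],"twist":0},
    {"hand":1,"offset":[-0.02,0,0],"twist":0},
    {"hand":1,"offset":[-0.02,0,0],"twist":0},
  ],
)

```text
time: 15.55
position: [0.4425, 0.089, 0.1132]
tcp_rot: [-180.0, -0.0, 86.7]
wrist_force: [-0.9, 0.1, -4.1]
grip_width: 0.132
```

```bash
cat > hd.py <<'E'
from h import *
def hd(tag):
    im,d=shot('side',f'pics/{tag}.png')
    a=cv2.imread(f'pics/{tag}.png')[235:330,280:410]; cv2.imwrite(f'pics/{tag}.png',cv2.resize(a,(800,585),interpolation=cv2.INTER_CUBIC))
    Ws=cloud('side',d);X,Y,Z=Ws[...,0],Ws[...,1],Ws[...,2]
    yaw=np.arctan(-.0585);o=np.array([.43884,0.002])
    lx=(X-o[0])*np.cos(yaw)+(Y-o[1])*np.sin(yaw); ly=-(X-o[0])*np.sin(yaw)+(Y-o[1])*np.cos(yaw)
    for a,b in((.075,.09),(.095,.11),(.12,.14)):
        k=(abs(lx)<.03)&(ly>-.12)&(ly<.3)&(Z>a)&(Z<b); q=np.sort(ly[k]); 
        g=np.split(q,np.nonzero(np.diff(q)>.02)[0]+1)
        print('z',a,[(round(float(np.percentile(s,3)),4),round(float(np.percentile(s,97)),4),len(s)) for s in g if len(s)>4])
    p=env.sense()['position'];print('tcp ly',-(p[0]-o[0])*np.sin(yaw)+(p[1]-o[1])*np.cos(yaw),'lx',(p[0]-o[0])*np.cos(yaw)+(p[1]-o[1])*np.sin(yaw),'z',p[2],env.sense()['wrist_torque'].round(2),env.sense()['wrist_force'].round(1),env.sense()['tcp_rot'].round(2))
E
python3 -c "
from hd import *
hd('s16')"
```

```text
z 0.075 [(0.0529, 0.06, 32), (0.0933, 0.0996, 31), (0.1647, 0.171, 33), (0.2046, 0.2098, 38)]
z 0.095 [(0.058, 0.0995, 61), (0.1672, 0.2092, 74)]
z 0.12 [(0.0831, 0.1013, 144), (0.1652, 0.2096, 123)]
tcp ly 0.08708610352526258 lx -0.001366636879112931 z 0.11321831164249976 [ 0.04  0.08 -0.05] [ 0.3 -1.3 -5. ] [-1.7997e+02 -1.0000e-02  8.6740e+01]
```

View pics/s16.png

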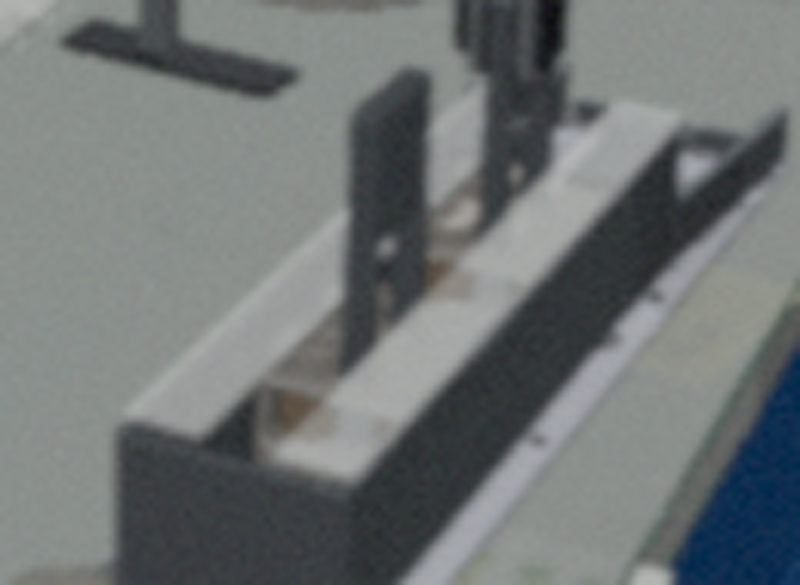

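Run:
```python
from h import *
Ws=cloud('side',np.load('last_side.npy'));X,Y,Z=Ws[...,0],Ws[...,1],Ws[...,2]
yaw=np.arctan(-.0585);o=np.array([.43884,0.002])
lx=(X-o[0])*np.cos(yaw)+(Y-o[1])*np.sin(yaw); ly=-(X-o[0])*np.sin(yaw)+(Y-o[1])*np.cos(yaw)
for c in(.0763,.187):
    k=(abs(lx)<.012)&(abs(ly-c)<.012)&(Z>.04)&(Z<.16); print('mid',np.histogram(Z[k],np.arange(.04,.161,.005))[0])
    k=(abs(lx)<.02)&(abs(ly-c)<.03)&(Z>.1)&(Z<.16); print('top',np.percentile(Z[k],[90,97,99]))
    k=(abs(lx)<.012)&(abs(ly-c)<.034)&(Z>.03)&(Z<.075); print('bodytop',np.histogram(Z[k],np.arange(.03,.076,.0025))[0])
```

```text
mid [0 0 0 1 0 0 0 0 0 0 0 3 7 5 1 0 0 0 0 0 1 9 6 3]
top [0.15274616 0.15807583 0.15879982]
bodytop [ 0  0  0  1  0  2  6  8  8 11 11 14  2 14 11  8 13 11]
mid [ 0  2  0  0  0  0  0  0  0  0  0  3 11  9 10 11 12 10 10 13 13 22  0  0]
top [0.1454252  0.14625614 0.14669018]
bodytop [ 0  0  0  1  0  1 16 11  9 16 15 12 13 16 12 13 10 17]
```

Request:
move_arm(
  commands=[
    {"hand":1,"offset":[0.004,0.001,0],"twist":0},
    {"hand":1,"offset":[0.008,0.001,0],"twist":0},
    {"hand":1,"offset":[0.01,0.001,0],"twist":0},
    {"hand":1,"offset":[0.01,0.001,0],"twist":0},
  ],
)

```text
time: 16.0
position: [0.4431, 0.0917, 0.1134]
tcp_rot: [-179.9, 0.5, 86.4]
wrist_force: [-3.5, -25.1, 6.6]
grip_width: 0.129
```

```bash
python3 -c "
from hd import *
hd('s17'); print(env.sense()['grip_width'])"
```

```text
z 0.075 [(0.0541, 0.0631, 29), (0.0951, 0.1014, 35), (0.164, 0.1696, 33), (0.2046, 0.2107, 39)]
z 0.095 [(0.0547, 0.1021, 61), (0.168, 0.2096, 77)]
z 0.12 [(0.0869, 0.104, 142), (0.1673, 0.2099, 120)]
tcp ly 0.08985998368312434 lx -0.0009836869473579734 z 0.11336431435844266 [-5.26  0.82  0.18] [ -4.1 -24.6   6. ] [-179.87    0.44   86.43]
0.13003794079725495
```

Run:
```python
from h import *
im=np.load('lastim_side.npy')[:,:,::-1].copy()
x0,y0,w,h,s=280,235,130,95,6
big=cv2.resize(im[y0:y0+h,x0:x0+w],(w*s,h*s),interpolation=cv2.INTER_CUBIC)
yaw=np.arctan(-.0585);o=np.array([.43884,0.002])
def wd(lx,ly,z): return [o[0]+lx*np.cos(yaw)-ly*np.sin(yaw),o[1]+lx*np.sin(yaw)+ly*np.cos(yaw),z]
def poly(P,c):
    q=((proj('side',P)-[x0,y0]+.5)*s).astype(int); cv2.polylines(big,[q.reshape(-1,1,2)],True,c,1)
for c,col in((.0785,(0,0,255)),(.187,(0,255,0))):
    for z in(.054,.004): poly([wd(-.032,c-.035,z),wd(.032,c-.035,z),wd(.032,c+.035,z),wd(-.032,c+.035,z)],col)
    poly([wd(-.006,c-.023,.144),wd(-.006,c+.023,.144),wd(-.006,c+.023,.054),wd(-.006,c-.023,.054)],col)
poly([wd(-.041,0,.068),wd(.041,0,.068),wd(.041,.297,.068),wd(-.041,.297,.068)],(255,0,0))
poly([wd(-.0125,0,.068),wd(.0125,0,.068),wd(.0125,.297,.068),wd(-.0125,.297,.068)],(255,255,0))
cv2.imwrite('pics/ov.png',big)
```

```text
(no output)
```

View pics/ov.png

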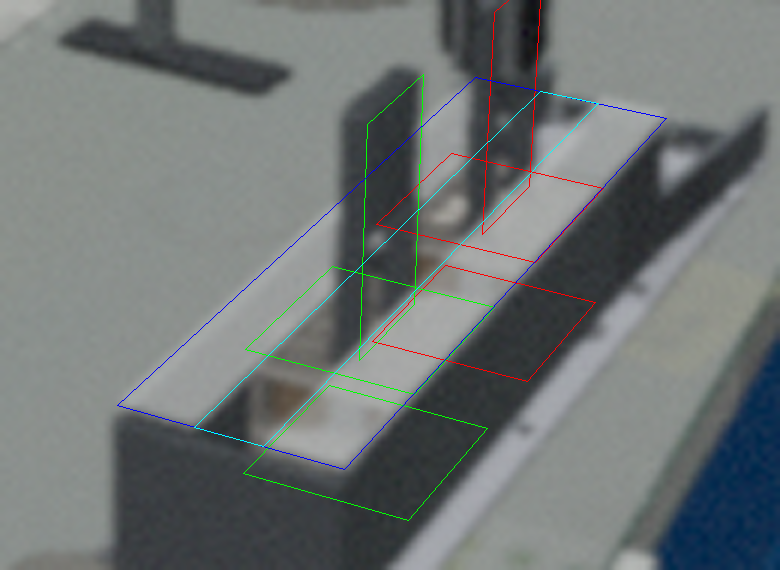

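The handle leans about 2–3° forward. The carrier seems to have pitched nose-down in the grip, which wedges its raised tail under the open flaps. I'll back off, let go so it settles flat, then take a new grip lower down.

Request:
move_arm(
  commands=[
    {"hand":1,"offset":[-0.008,0,0],"twist":0},
    {"hand":1,"offset":[-0.01,0,0],"twist":0},
    {"hand":0.3,"offset":[-0.01,0,0],"twist":0},
    {"hand":0,"offset":[-0.01,0,0],"twist":0},
    {"hand":0,"offset":[-0.01,0,0],"twist":0},
  ],
)

```text
time: 16.55
position: [0.4445, 0.089, 0.1136]
tcp_rot: [179.9, -0.0, 86.7]
wrist_force: [-0.3, 0.2, 0.0]
grip_width: 0.503
```

```bash
python3 -c "
from hd import *
hd('s18'); print(env.sense()['grip_width'])"
```

```text
z 0.075 [(0.0524, 0.0585, 29), (0.093, 0.0986, 30), (0.1652, 0.1713, 29), (0.2044, 0.2113, 39)]
z 0.095 [(0.0591, 0.0981, 66), (0.1683, 0.2096, 74)]
z 0.12 [(0.066, 0.1009, 172), (0.1654, 0.2089, 125)]
tcp ly 0.08698973573785214 lx 0.00041399023559803797 z 0.1135083896616794 [0.03 0.03 0.02] [-0.4  0.1  0.3] [ 1.7995e+02 -2.0000e-02  8.6730e+01]
0.4959430637995214
```

View pics/s18.png

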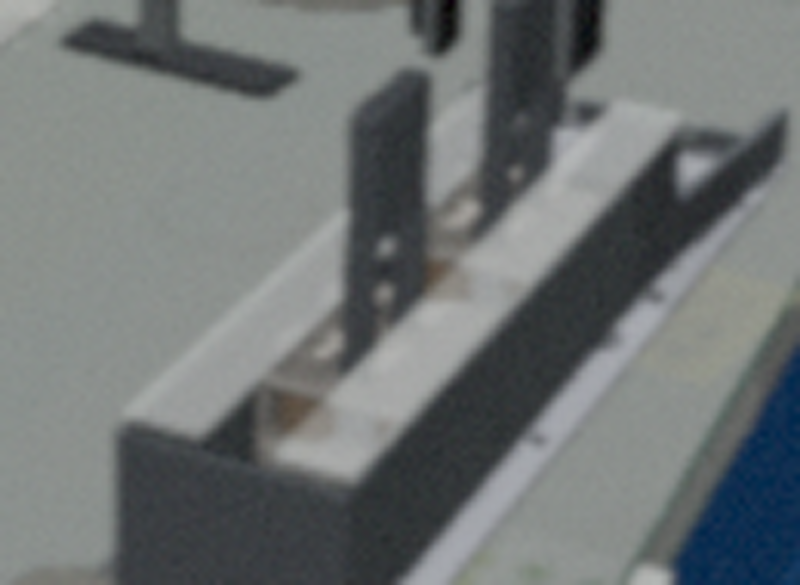

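Request:
move_arm(
  commands=[
    {"hand":0,"offset":[-0.006,0,0.006],"twist":0},
    {"hand":0,"offset":[-0.012,0,0.012],"twist":0},
    {"hand":0,"offset":[-0.012,0,0.016],"twist":0},
    {"hand":0,"offset":[-0.012,0,0.016],"twist":0},
  ],
)

```text
time: 17.0
position: [0.4427, 0.0758, 0.0965]
tcp_rot: [-179.9, 0.0, 86.6]
wrist_force: [-0.2, 0.7, -0.0]
grip_width: 0.503
```

Request:
move_arm(
  commands=[
    {"hand":1,"offset":[0,0,0],"twist":0},
    {"hand":1,"offset":[0,0,0],"twist":0},
    {"hand":1,"offset":[0,0,0],"twist":0},
    {"hand":1,"offset":[0,0,0],"twist":0},
    {"hand":1,"offset":[0,0,0],"twist":0},
  ],
)

```text
time: 17.5
position: [0.4432, 0.0764, 0.0973]
tcp_rot: [180.0, -0.0, 86.7]
wrist_force: [0.0, 0.6, -0.3]
grip_width: 0.132
```

```bash
python3 -c "
from hd import *
hd('s19'); print(env.sense()['grip_width'])"
```

```text
z 0.075 [(0.0505, 0.0596, 27), (0.0925, 0.0983, 35), (0.1653, 0.1719, 36), (0.204, 0.2098, 38)]
z 0.095 [(0.075, 0.0968, 66), (0.1683, 0.2095, 75)]
z 0.12 [(0.0719, 0.0983, 148), (0.1656, 0.2093, 118)]
tcp ly 0.0744341553804693 lx 3.788513559345279e-05 z 0.0973439586436269 [ 0.03 -0.06  0.01] [-0.1  0.6 -1.9] [ 1.7999e+02 -1.0000e-02  8.6680e+01]
0.13468675372849978
```

View pics/s19.png

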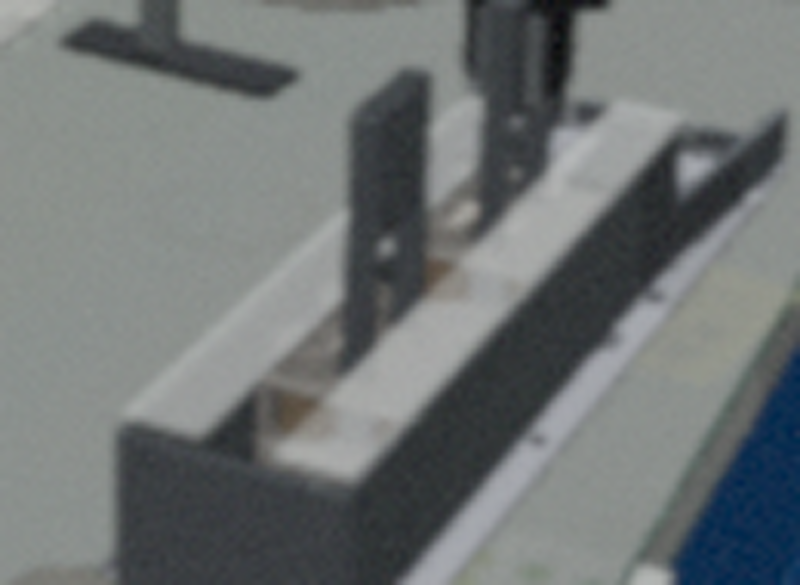

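Now the handle is straight (0.0983 at both heights). I'll push forward slowly, watching the force.

Request:
move_arm(
  commands=[
    {"hand":1,"offset":[0.003,0,0],"twist":0},
    {"hand":1,"offset":[0.006,0,0],"twist":0},
    {"hand":1,"offset":[0.009,0,0],"twist":0},
    {"hand":1,"offset":[0.009,0,0],"twist":0},
  ],
)

```text
time: 17.95
position: [0.4438, 0.0859, 0.0973]
tcp_rot: [180.0, -0.0, 86.7]
wrist_force: [-0.3, 0.8, -0.1]
grip_width: 0.129
```

```bash
python3 -c "
from hd import *
hd('s20'); print(env.sense()['grip_width'])"
```

```text
z 0.075 [(0.0616, 0.0683, 26), (0.1017, 0.1073, 29), (0.164, 0.1706, 36), (0.205, 0.2095, 36)]
z 0.095 [(0.0862, 0.1082, 69), (0.1681, 0.2094, 79)]
z 0.12 [(0.0792, 0.1067, 150), (0.165, 0.21, 121)]
tcp ly 0.08390859135027093 lx 8.202120474726758e-05 z 0.09733740535803931 [ 0.22 -0.06 -0.  ] [-0.4  0.7 -0.7] [ 1.7999e+02 -2.0000e-02  8.6720e+01]
0.13312801282196732
```

It moves freely now. On to about 0.108.

Request:
move_arm(
  commands=[
    {"hand":1,"offset":[0.005,0,0],"twist":0},
    {"hand":1,"offset":[0.011,0,0],"twist":0},
    {"hand":1,"offset":[0.018,0,0],"twist":0},
    {"hand":1,"offset":[0.026,0,0],"twist":0},
    {"hand":1,"offset":[0.026,0,0],"twist":0},
  ],
)

```text
time: 18.5
position: [0.4454, 0.1129, 0.0973]
tcp_rot: [180.0, -0.0, 86.8]
wrist_force: [1.0, 1.5, 1.2]
grip_width: 0.135
```

```bash
python3 -c "
from hd import *
hd('s21'); print(env.sense()['grip_width'])
d=shot('top','pics/t21.png')[1]
im=np.load('lastim_top.npy')[255:325,300:410,::-1];cv2.imwrite('pics/z3.png',cv2.resize(im,(800,509),interpolation=cv2.INTER_CUBIC))"
```

```text
z 0.075 [(0.0887, 0.095, 24), (0.1297, 0.1359, 34), (0.1654, 0.1696, 34), (0.2042, 0.2104, 38)]
z 0.095 [(0.111, 0.1337, 71), (0.1679, 0.2093, 74)]
z 0.12 [(0.1096, 0.134, 149), (0.1656, 0.2094, 120)]
tcp ly 0.11046524975493197 lx 5.946865737637905e-05 z 0.09731807027976706 [ 0.13 -0.04  0.  ] [-0.5 -0.1  0.6] [ 1.7998e+02 -3.0000e-02  8.6780e+01]
0.1346926448387164
```

View pics/s21.png

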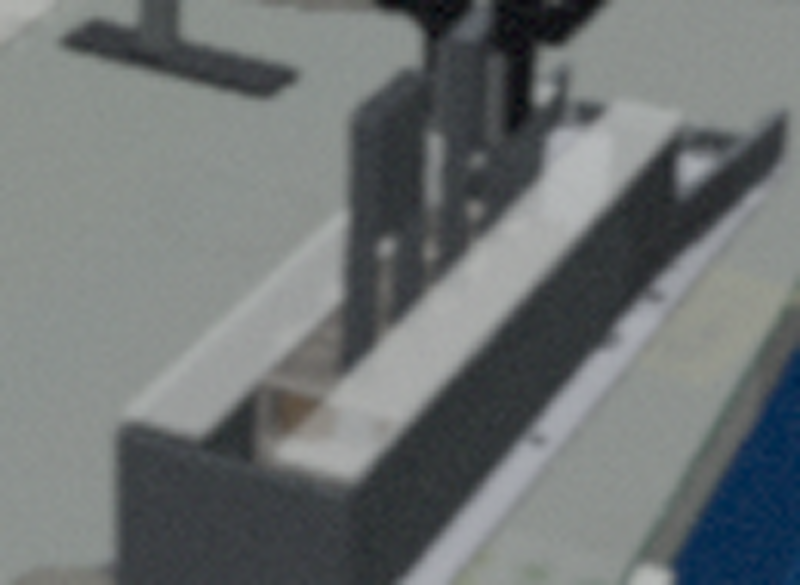

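View pics/z3.png

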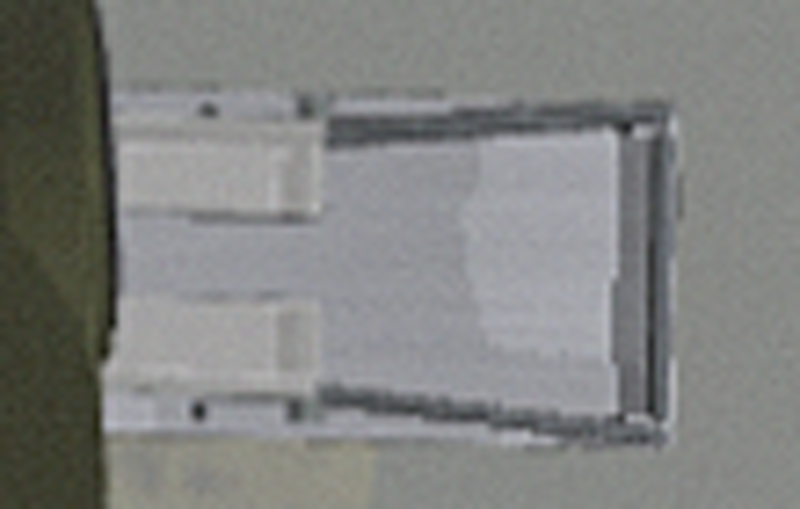

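The second carrier's centre is now at about 0.112. The flaps look shut through the roof at (285,190) and (290,335). I'll release and raise.

Request:
move_arm(
  commands=[
    {"hand":0.3,"offset":[0,0,0],"twist":0},
    {"hand":0,"offset":[0,0,0],"twist":0},
    {"hand":0,"offset":[0,0,0],"twist":0},
    {"hand":0,"offset":[0,0,-0.01],"twist":0},
    {"hand":0,"offset":[0,0,-0.03],"twist":0},
  ],
)

```text
time: 19.1
position: [0.4444, 0.1107, 0.1271]
tcp_rot: [-179.9, 0.1, 86.6]
wrist_force: [0.3, 0.2, -0.9]
grip_width: 0.499
```

Request:
move_arm(
  commands=[
    {"hand":0,"offset":[0,0,-0.04],"twist":0},
    {"hand":0,"offset":[0,0,-0.08],"twist":0},
    {"hand":0,"offset":[0,0,-0.1],"twist":0},
    {"hand":0,"offset":[0,0.05,-0.1],"twist":0},
    {"hand":0,"offset":[0,0.09,-0.1],"twist":0},
  ],
)

```text
time: 19.6
position: [0.5368, 0.1063, 0.2298]
tcp_rot: [179.8, -0.1, 86.7]
wrist_force: [0.2, -0.2, -0.5]
grip_width: 0.498
```

Run:
```python
from hd import *
hd('s22')
im,d=shot('top','pics/t22.png')
cv2.imwrite('pics/t22.png',cv2.resize(im[145:345,185:505,::-1],(800,500)))
W=cloud('top',d);X,Y,Z=W[...,0],W[...,1],W[...,2]
bl=(X<.62)&(Y<-.15)&(Y>-.36)&(X>.36)
for nm,a,b in(('rib',.085,.12),('top',.055,.077)):
    m=(bl&(Z>a)&(Z<b)).astype(np.uint8);n,l,s,c=cv2.connectedComponentsWithStats(m);
    if n<2: continue
    i=1+s[1:,4].argmax();v,u=np.nonzero(l==i);P=onz('top',np.c_[u,v],np.median(Z[v,u]));print(nm,s[i,4],np.median(Z[v,u]),cv2.minAreaRect(P[:,:2].astype(np.float32)*1000))
rel(.45,-.2,.23,86.65)
```

```text
z 0.075 [(0.0869, 0.0956, 32), (0.1271, 0.1341, 40), (0.1645, 0.1692, 33), (0.2038, 0.2106, 39)]
z 0.095 [(0.0888, 0.1333, 64), (0.1688, 0.2101, 76)]
z 0.12 [(0.0903, 0.1331, 106), (0.1656, 0.2092, 122)]
tcp ly 0.10922312787983891 lx 0.09756758146592273 z 0.2287309389144756 [ 0.03 -0.54  0.07] [8.6 0.3 2.4] [1.7958e+02 1.0000e-02 8.6670e+01]
rib 166 0.10089188888267457 ((462.51153564453125, -304.8769226074219), (14.581576347351074, 52.85096740722656), 16.260940551757812)
top 671 0.06710742501543734 ((463.2337646484375, -306.1592712402344), (65.41089630126953, 62.58738708496094), 16.22040557861328)
t 19.7 pos [0.5393 0.1051 0.2279] rot [1.7978e+02 5.0000e-02 8.6600e+01] F [-1.1 -0.2 -0.6] g 0.501
offset [-0.3099 -0.071  -0.0021] n rows 6.359012260177117 twist -0.001
```

View pics/t22.png

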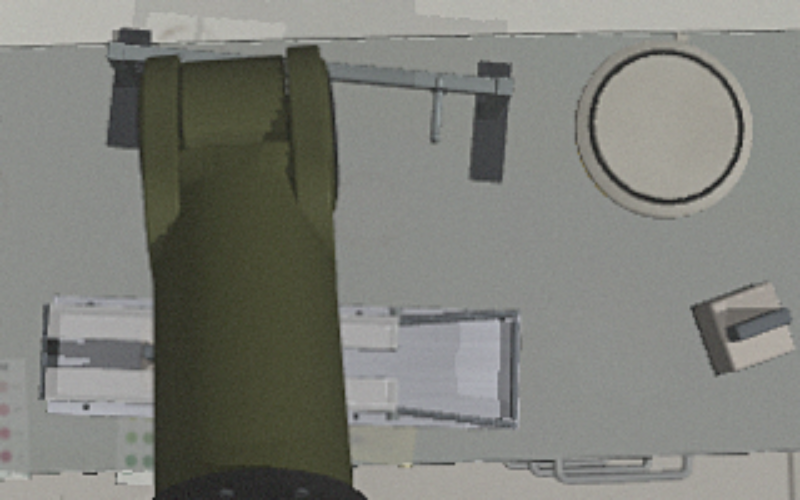

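View pics/s22.png

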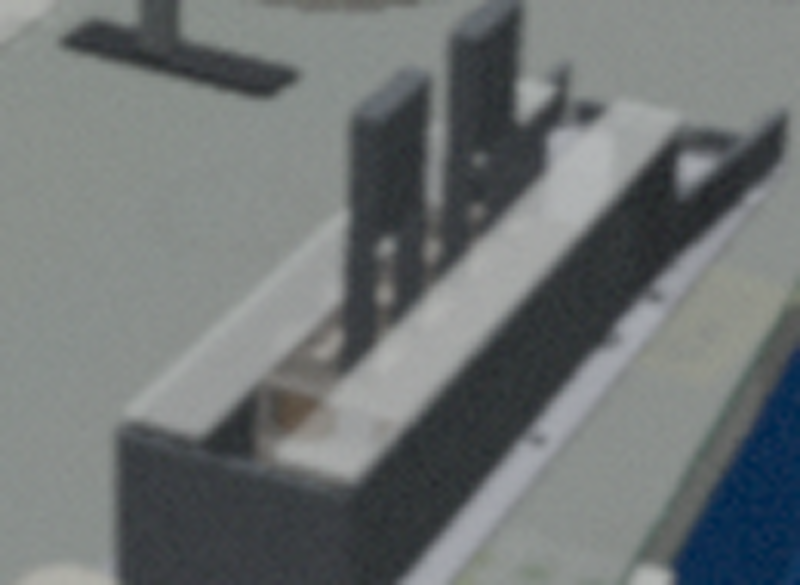

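Both carriers stand inside, upright, at y of about 0.111 and 0.187. The block was knocked to about (0.463, -0.306), turned 16°. I'll go to it.

```bash
python3 -c "
from h import *
rel(.4628,-.3055,.2,106.3)"
```

```text
t 19.7 pos [0.5393 0.1051 0.2279] rot [1.7978e+02 5.0000e-02 8.6600e+01] F [-1.1 -0.2 -0.6] g 0.501
offset [-0.4145 -0.052   0.0279] n rows 8.372811332388954 twist -0.344
```

Request:
move_arm(
  commands=[
    {"hand":0,"offset":[-0.04,0,0],"twist":0},
    {"hand":0,"offset":[-0.085,-0.01,0],"twist":0},
    {"hand":0,"offset":[-0.13,-0.02,0],"twist":0},
    {"hand":0,"offset":[-0.175,-0.03,0],"twist":0},
    {"hand":0,"offset":[-0.22,-0.04,0.0],"twist":0},
  ],
)

```text
time: 20.2
position: [0.4811, -0.113, 0.228]
tcp_rot: [180.0, -0.0, 86.7]
wrist_force: [1.5, 0.6, -0.2]
grip_width: 0.505
```

Request:
move_arm(
  commands=[
    {"hand":0,"offset":[-0.04,0,0],"twist":-0.08},
    {"hand":0,"offset":[-0.08,-0.005,0.01],"twist":-0.17},
    {"hand":0,"offset":[-0.12,-0.01,0.02],"twist":-0.26},
    {"hand":0,"offset":[-0.155,-0.01,0.028],"twist":-0.34},
    {"hand":0,"offset":[-0.155,-0.01,0.028],"twist":-0.34},
  ],
)

```text
time: 20.7
position: [0.4607, -0.271, 0.1992]
tcp_rot: [-179.9, 0.1, 105.8]
wrist_force: [-0.3, 0.3, -0.1]
grip_width: 0.497
```

Request:
move_arm(
  commands=[
    {"hand":0,"offset":[0,0,0],"twist":0},
    {"hand":0,"offset":[0,0,0],"twist":0},
  ],
)

```text
time: 20.9
position: [0.4635, -0.2644, 0.1997]
tcp_rot: [180.0, -0.0, 106.2]
wrist_force: [-0.7, 0.1, 0.5]
grip_width: 0.504
```

```bash
python3 -c "
from h import *
rel(.4628,-.3055,.15,106.3)"
```

```text
t 20.9 pos [ 0.4635 -0.2644  0.1997] rot [ 1.7998e+02 -4.0000e-02  1.0617e+02] F [-0.7  0.1  0.5] g 0.504
offset [-0.0393 -0.0122  0.0497] n rows 1.289697582581919 twist -0.002
```

Request:
move_arm(
  commands=[
    {"hand":0,"offset":[-0.02,-0.006,0.01],"twist":0},
    {"hand":0,"offset":[-0.04,-0.012,0.02],"twist":0},
    {"hand":0,"offset":[-0.04,-0.012,0.035],"twist":0},
    {"hand":0,"offset":[-0.04,-0.012,0.05],"twist":0},
    {"hand":0,"offset":[-0.04,-0.012,0.05],"twist":0},
  ],
)

```text
time: 21.4
position: [0.4628, -0.305, 0.148]
tcp_rot: [-179.9, -0.2, 106.3]
wrist_force: [-0.6, -0.2, -0.0]
grip_width: 0.5
```

```bash
python3 -c "
from h import *
im,d=shot('side','pics/s23.png')
cv2.imwrite('pics/s23.png',cv2.resize(im[140:290,340:540,::-1],(800,600)))
im,d=shot('top','pics/t23.png')
cv2.imwrite('pics/t23.png',cv2.resize(im[200:340,380:560,::-1],(720,560)))
W=cloud('side',np.load('last_side.npy'));X,Y,Z=W[...,0],W[...,1],W[...,2]
k=(abs(X-.463)<.05)&(abs(Y+.305)<.06)&(Z>.074)&(Z<.108);print(np.percentile(W[k],[3,50,97],axis=0).round(4),k.sum())
rel(.4628,-.3055,.074,106.3)"
```

```text
[[ 0.45   -0.3239  0.0759]
 [ 0.4584 -0.2868  0.0956]
 [ 0.4711 -0.2795  0.1042]] 79
t 21.5 pos [ 0.4636 -0.3061  0.1498] rot [ 1.8000e+02 -2.0000e-02  1.0625e+02] F [-0.2 -0.3 -0.1] g 0.497
offset [ 0.0008 -0.0006  0.0758] n rows 1.5155157533613912 twist -0.001
```

View pics/s23.png

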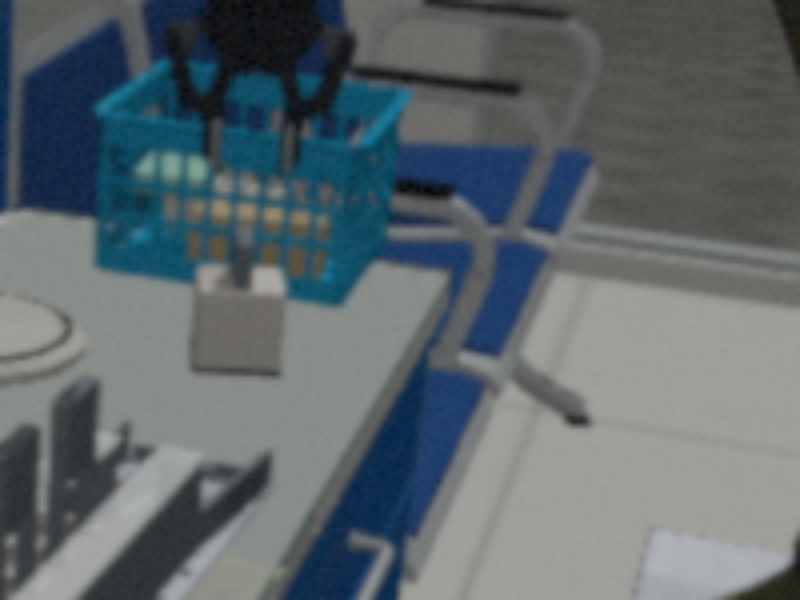

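View pics/t23.png

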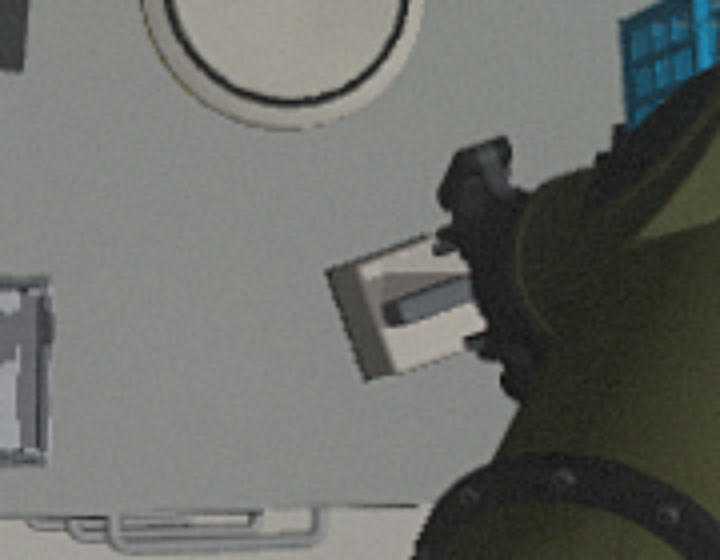

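The fingers are centred over the rib at (243,255) in the side crop. I'll descend, grip and lift.

Request:
move_arm(
  commands=[
    {"hand":0,"offset":[0,0,0.025],"twist":0},
    {"hand":0,"offset":[0,0,0.05],"twist":0},
    {"hand":0,"offset":[0,0,0.066],"twist":0},
    {"hand":0,"offset":[0,0,0.073],"twist":0},
    {"hand":0,"offset":[0,0,0.073],"twist":0},
  ],
)

```text
time: 22.0
position: [0.4633, -0.3069, 0.0764]
tcp_rot: [-180.0, -0.0, 106.2]
wrist_force: [0.2, 0.3, -0.2]
grip_width: 0.5
```

Request:
move_arm(
  commands=[
    {"hand":1,"offset":[0,0,0],"twist":0},
    {"hand":1,"offset":[0,0,0],"twist":0},
    {"hand":1,"offset":[0,0,0],"twist":0},
    {"hand":1,"offset":[0,0,0],"twist":0},
    {"hand":1,"offset":[0,0,0],"twist":0},
  ],
)

```text
time: 22.5
position: [0.4637, -0.3078, 0.0775]
tcp_rot: [179.9, 0.1, 106.2]
wrist_force: [-0.4, 0.3, 6.9]
grip_width: 0.152
```

Request:
move_arm(
  commands=[
    {"hand":1,"offset":[0,0,-0.01],"twist":0},
    {"hand":1,"offset":[0,0,-0.03],"twist":0},
    {"hand":1,"offset":[0,0,-0.05],"twist":0},
    {"hand":1,"offset":[0,0,-0.06],"twist":0},
    {"hand":1,"offset":[0,0,-0.06],"twist":0},
  ],
)

```text
time: 23.0
position: [0.4636, -0.3078, 0.1378]
tcp_rot: [179.9, 0.1, 106.2]
wrist_force: [0.2, -0.1, -1.8]
grip_width: 0.152
```

```bash
python3 -c "
from h import *
im,d=shot('side','pics/s24.png')
cv2.imwrite('pics/s24.png',cv2.resize(im[140:290,340:540,::-1],(800,600)))
y=-.055;rel(.43884+.0585*y,y,.137,86.65)"
```

```text
t 23.05 pos [ 0.4632 -0.3073  0.1367] rot [1.7996e+02 4.0000e-02 1.0617e+02] F [-0.2  0.5 -2.9] g 0.147
offset [ 0.25    0.0438 -0.0003] n rows 5.075887815985782 twist 0.341
```

View pics/s24.png

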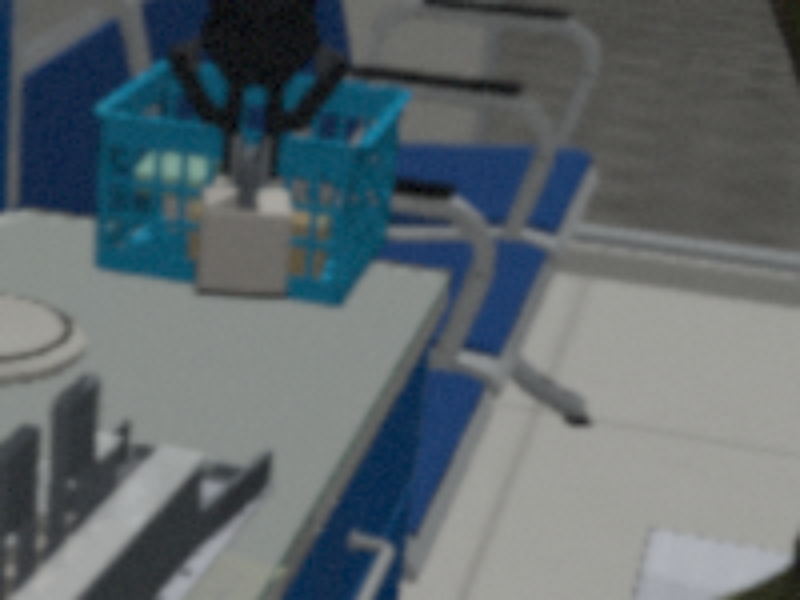

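The block is lifted, with its underside about 60 mm up. I'll bring it over the mouth.

Request:
move_arm(
  commands=[
    {"hand":1,"offset":[0.03,0.005,0],"twist":0.05},
    {"hand":1,"offset":[0.07,0.012,0],"twist":0.13},
    {"hand":1,"offset":[0.11,0.02,0],"twist":0.22},
    {"hand":1,"offset":[0.15,0.026,0],"twist":0.3},
    {"hand":1,"offset":[0.18,0.032,0],"twist":0.34},
  ],
)

```text
time: 23.55
position: [0.4422, -0.1227, 0.1352]
tcp_rot: [-179.8, -0.1, 86.6]
wrist_force: [0.1, -0.3, -2.5]
grip_width: 0.153
```

Request:
move_arm(
  commands=[
    {"hand":1,"offset":[0,0,0],"twist":0},
    {"hand":1,"offset":[0,0,0],"twist":0},
    {"hand":1,"offset":[0,0,0],"twist":0},
  ],
)

```text
time: 23.85
position: [0.4436, -0.1265, 0.136]
tcp_rot: [-180.0, 0.0, 86.6]
wrist_force: [0.2, -0.1, -2.0]
grip_width: 0.148
```

```bash
python3 -c "
from h import *
y=-.058;rel(.43884+.0585*y,y,.137,86.65)"
```

```text
t 23.85 pos [ 0.4436 -0.1265  0.136 ] rot [-1.7998e+02  5.0000e-02  8.6640e+01] F [ 0.2 -0.1 -2. ] g 0.148
offset [ 0.0679 -0.0121 -0.001 ] n rows 1.3803950766326474 twist -0.0
```

Request:
move_arm(
  commands=[
    {"hand":1,"offset":[0.025,-0.005,0],"twist":0},
    {"hand":1,"offset":[0.05,-0.01,0],"twist":0},
    {"hand":1,"offset":[0.068,-0.012,0],"twist":0},
    {"hand":1,"offset":[0.068,-0.012,0],"twist":0},
    {"hand":1,"offset":[0.068,-0.012,0],"twist":0},
  ],
)

```text
time: 24.35
position: [0.4359, -0.0581, 0.1363]
tcp_rot: [180.0, 0.0, 86.6]
wrist_force: [0.1, -0.0, -3.0]
grip_width: 0.15
```

```bash
python3 -c "
from h import *
im,d=shot('side','pics/s25.png')
cv2.imwrite('pics/s25.png',cv2.resize(im[170:320,290:450,::-1],(640,600)))
im,d=shot('top','pics/t25.png')
cv2.imwrite('pics/t25.png',cv2.resize(im[230:350,190:480,::-1],(800,331)))
y=-.058;rel(.43884+.0585*y,y,.082,86.65)"
```

```text
t 24.45 pos [ 0.4358 -0.0586  0.1363] rot [1.7997e+02 5.0000e-02 8.6560e+01] F [-0.5 -0.1 -2.3] g 0.151
offset [ 0.0005 -0.0004  0.0543] n rows 1.0867199911349468 twist -0.002
```

View pics/s25.png

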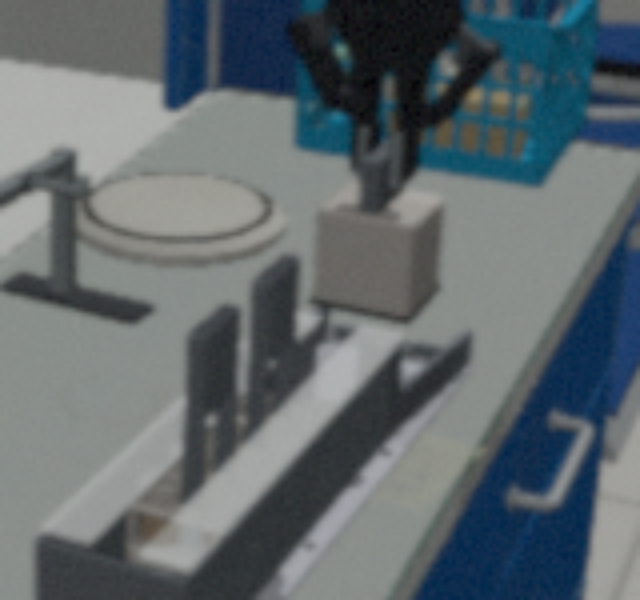

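View pics/t25.png

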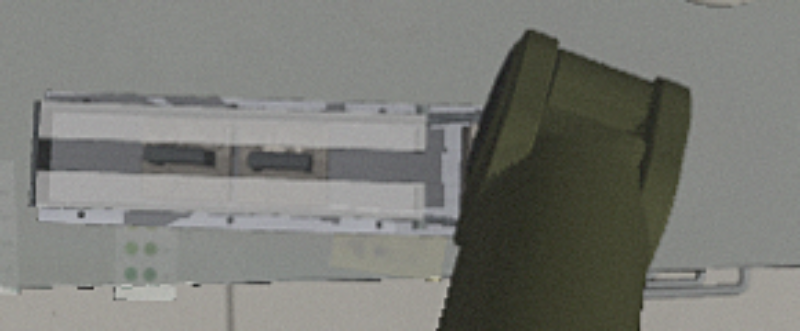

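The block hangs square over the mouth, and both carriers are seated in the slot at (180,157) and (282,160), top crop. I'll lower it.

Request:
move_arm(
  commands=[
    {"hand":1,"offset":[0,0,0.02],"twist":0},
    {"hand":1,"offset":[0,0,0.038],"twist":0},
    {"hand":1,"offset":[0,0,0.047],"twist":0},
    {"hand":1,"offset":[0,0,0.052],"twist":0},
    {"hand":1,"offset":[0,0,0.052],"twist":0},
  ],
)

```text
time: 24.95
position: [0.4355, -0.0575, 0.084]
tcp_rot: [-180.0, 0.0, 86.6]
wrist_force: [-0.2, -0.5, -1.7]
grip_width: 0.15
```

Request:
move_arm(
  commands=[
    {"hand":1,"offset":[0,0,0.001],"twist":0},
    {"hand":1,"offset":[0,0,0.003],"twist":0},
    {"hand":1,"offset":[0,0,0.003],"twist":0},
  ],
)

```text
time: 25.25
position: [0.4359, -0.0569, 0.0815]
tcp_rot: [180.0, -0.0, 86.7]
wrist_force: [-0.6, -0.2, -2.2]
grip_width: 0.152
```

```bash
python3 -c "
from h import *
im,d=shot('side','pics/s26.png')
cv2.imwrite('pics/s26.png',cv2.resize(im[170:320,290:450,::-1],(640,600)))
y=-.058;rel(.43884+.0585*y,y,.0815,86.65)"
```

```text
t 25.3 pos [ 0.4358 -0.0569  0.0815] rot [179.97  -0.    86.69] F [-0.5 -0.1 -1.8] g 0.151
offset [-0.0011 -0.0003  0.    ] n rows 0.023583886697927 twist 0.001
```

View pics/s26.png

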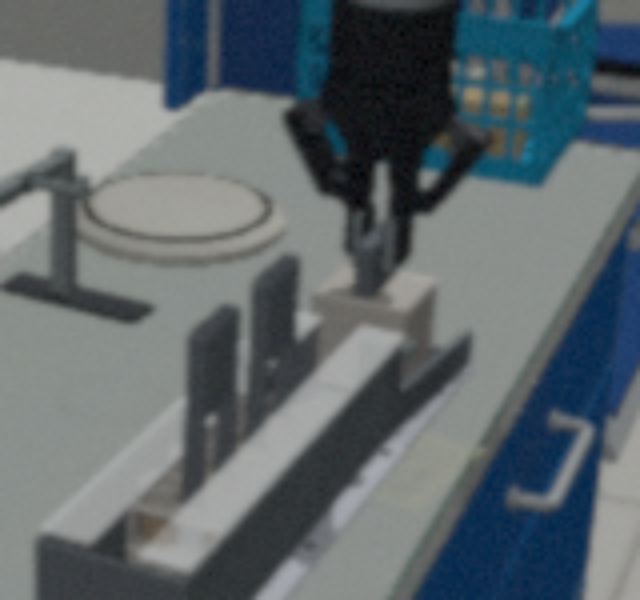

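Request:
move_arm(
  commands=[
    {"hand":1,"offset":[0,0,0.0015],"twist":0},
    {"hand":1,"offset":[0,0,0.0015],"twist":0},
    {"hand":0.5,"offset":[0,0,0.0015],"twist":0},
    {"hand":0,"offset":[0,0,0.001],"twist":0},
    {"hand":0,"offset":[0,0,0],"twist":0},
  ],
)

```text
time: 25.8
position: [0.4357, -0.0569, 0.0814]
tcp_rot: [180.0, 0.0, 86.7]
wrist_force: [-0.0, 0.4, 0.0]
grip_width: 0.502
```

Request:
move_arm(
  commands=[
    {"hand":0,"offset":[0,0,-0.02],"twist":0},
    {"hand":0,"offset":[0,0,-0.06],"twist":0},
    {"hand":0,"offset":[0,0,-0.1],"twist":0},
    {"hand":0,"offset":[0.0,0,-0.14],"twist":0},
    {"hand":0,"offset":[-0.05,0,-0.14],"twist":0},
  ],
)

```text
time: 26.3
position: [0.4369, -0.1009, 0.2252]
tcp_rot: [179.6, -0.2, 87.4]
wrist_force: [2.4, 0.1, -1.3]
grip_width: 0.5
```

Request:
move_arm(
  commands=[
    {"hand":0,"offset":[-0.05,0,0],"twist":0},
    {"hand":0,"offset":[-0.1,0,0],"twist":0},
    {"hand":0,"offset":[-0.15,0,0],"twist":0},
    {"hand":0,"offset":[-0.2,0,0],"twist":0},
    {"hand":0,"offset":[-0.22,0,0],"twist":0},
  ],
)

```text
time: 26.8
position: [0.4182, -0.3317, 0.2215]
tcp_rot: [-180.0, 0.2, 86.4]
wrist_force: [-1.1, 0.5, 0.2]
grip_width: 0.501
```

Run:
```python
from hd import *
hd('s27')
im,d=shot('top','pics/t27.png')
cv2.imwrite('pics/t27.png',cv2.resize(im[240:340,190:400,::-1],(800,381),interpolation=cv2.INTER_CUBIC))
im2=np.load('lastim_side.npy'); cv2.imwrite('pics/s27f.png',im2[:,:,::-1])
W=cloud('top',d);X,Y,Z=W[...,0],W[...,1],W[...,2]
yaw=np.arctan(-.0585);o=np.array([.43884,0.002])
bl=(X<.5)&(Y<0)&(Y>-.12)&(X>.38)
for nm,a,b in(('rib',.085,.12),('top',.055,.079)):
    m=(bl&(Z>a)&(Z<b)).astype(np.uint8);n,l,s,c=cv2.connectedComponentsWithStats(m)
    i=1+s[1:,4].argmax();v,u=np.nonzero(l==i);P=onz('top',np.c_[u,v],np.median(Z[v,u]));r=cv2.minAreaRect(P[:,:2].astype(np.float32)*1000)
    x,y=np.array(r[0])/1000; lx=(x-o[0])*np.cos(yaw)+(y-o[1])*np.sin(yaw); ly=-(x-o[0])*np.sin(yaw)+(y-o[1])*np.cos(yaw)
    print(nm,s[i,4],np.median(Z[v,u]),r,'lane',lx,ly)
```

```text
z 0.075 [(-0.0774, -0.031, 56), (0.0847, 0.0932, 33), (0.125, 0.1338, 39), (0.1646, 0.1697, 33), (0.2052, 0.2104, 39)]
z 0.095 [(-0.0763, -0.0295, 83), (0.0917, 0.1325, 64), (0.169, 0.2095, 77)]
z 0.12 [(0.0918, 0.1334, 107), (0.1661, 0.2098, 120)]
tcp ly -0.33578425528270534 lx -0.0012756462518940422 z 0.2214458362295443 [-0.21 -0.03 -0.03] [ 0.1 -2.9  0.7] [-179.97    0.25   86.3 ]
rib 168 0.10527712219805604 ((435.9626159667969, -54.546382904052734), (49.724246978759766, 14.456195831298828), 88.07862854003906) lane 0.00042984447725961114 -0.056617912290472604
top 669 0.07134398136705411 ((435.97998046875, -55.66572570800781), (59.643531799316406, 63.640220642089844), 88.28224182128906) lane 0.0005125491361054903 -0.057734330571449444
```

View pics/t27.png

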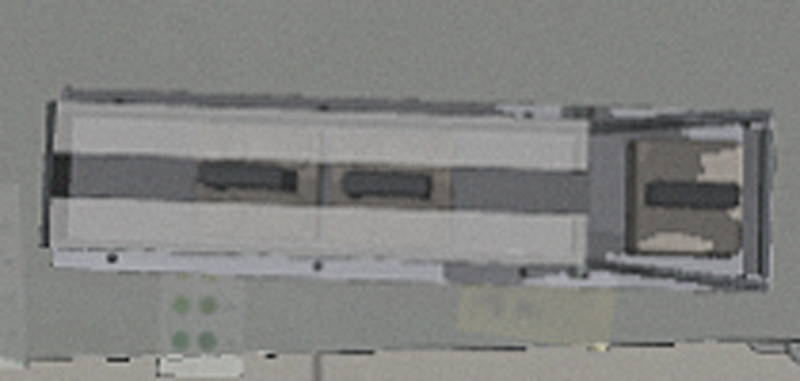

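View pics/s27f.png

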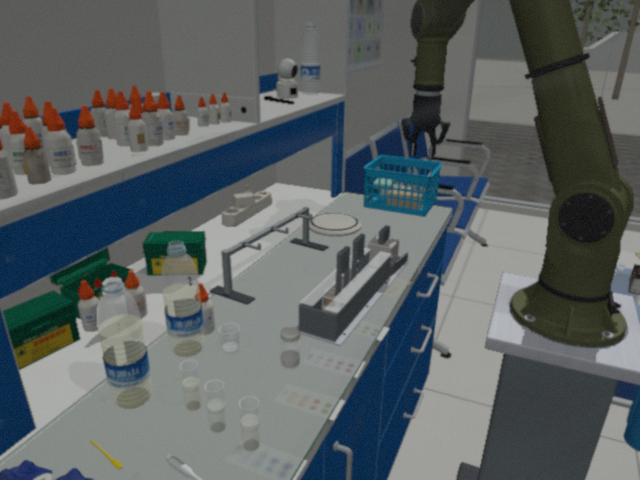

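```bash
python3 -c "
import cv2,numpy as np
from h import *
im=np.load('lastim_top.npy')[265:315,300:360,::-1]
a=cv2.imread('pics/top0.png')[265:315,300:360]
f=lambda x:cv2.convertScaleAbs(cv2.resize(x,(390,325),interpolation=cv2.INTER_CUBIC),alpha=1.3)
cv2.imwrite('pics/fl.png',np.hstack([f(a),f(im)]))
print(env.sense()['time'],env.sense()['joint_velocities'].round(2))"
```

```text
26.9 [-3.38 -1.31 -2.33  2.43 -0.31  0.33 -2.5 ]
```

View pics/fl.png

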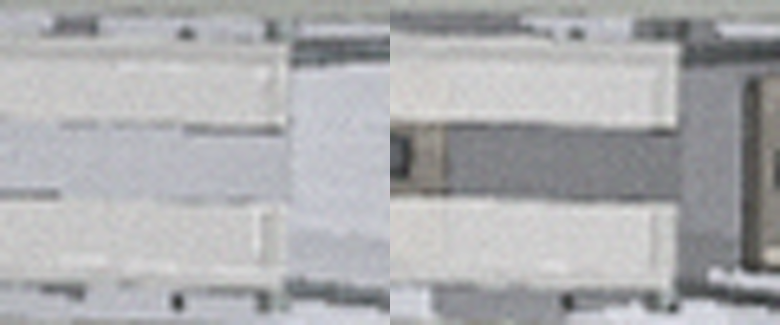

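The flaps look the same now as at the start (left is the start, right is now), so they hang shut. I'll let the arm settle, then hand in.

Request:
move_arm(
  commands=[
    {"hand":0,"offset":[0,0,0],"twist":0},
    {"hand":0,"offset":[0,0,0],"twist":0},
    {"hand":0,"offset":[0,0,0],"twist":0},
    {"hand":0,"offset":[0,0,0],"twist":0},
    {"hand":0,"offset":[0,0,0],"twist":0},
  ],
)

```text
time: 27.4
position: [0.4203, -0.3258, 0.2214]
tcp_rot: [180.0, -0.0, 86.7]
wrist_force: [0.4, 1.3, -0.1]
grip_width: 0.503
```

```bash
python3 -c "
from h import *
print(env.finish_job()); print(env.sense()['time'])"
```

```text
the job is handed in; nothing more can be done
None
the job is handed in; nothing more can be done
```

The job is handed in, at about 27 s of the 210 s allowed. Both carriers that were on the rack (the middle hook was empty) are through the flaps. The block stands in the lane's mouth.

- **Carriers:** the last check put them upright in the lane, centres about 111 and 187 mm past the flaps.
- **Flaps:** both look the same as at the start, hanging shut. I judged this only by eye, from the top picture through the clear roof; I did not measure the angle.
- **Block:** it stands about 0.5 mm off the centre line and 57 mm before the flaps. It lies in line within about 2°. It had been knocked about 4 cm aside before I fetched it, so I measured it again first.
- **Bystanders:** I did not measure the jar, beaker and dropper bottle again. They look unmoved in the last side picture, and the arm did not go near them.

**What went wrong:** the second carrier jammed under the flaps on its first push. It had slipped about 10 mm in the grip and leaned slightly nose-down. The wrist force peaked at about 68 N, below the 120 N limit. I backed off, let the carrier settle, gripped it lower and pushed it through freely. I did not establish what caused the slip. I also can't rule out that the 40 N pressing limit counted during the jam; as far as I could see, only the carrier in the gripper was pressing on anything.

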